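# Dial open a desk safe and raise its lid

### The arm

A 6-joint arm with a two-finger parallel gripper is mounted at the origin on the work surface. World frame = base frame: x ahead of the robot, y to its left, z up, the work surface at z = 0. Lengths are in m, angles in rad, forces in N, time in s.
With the tool pointing down it reaches from about 0.275 to 0.775 m from the base axis. Payload 14.6 kg.
Tool frame: the origin (TCP) lies on the centre line of the jaws, within the pads' length; the fingertips stand 17 mm ahead of it and the grasp point (between the pads) lies 2 mm behind it; z points along the fingers, x is the direction in which the jaws open and shut, and the axes are right-handed (so a half turn about z gives the same grasp; the last joint's range is limited). The gripper opens to 85 mm and grips with 20 to 120 N. Pads are 22 mm wide; open, the fingers measure 114 mm over their backs; the gripper's body (76 mm by 85 mm) begins 54 mm behind the grasp point. The pads swing forward as they close: fully open they stand 13 mm farther back than shut.
Start: joints at [0.968, 0.263, -0.048, 1.259, 0, 1.415], TCP at [0.227, 0.473, 0.248] pointing down, gripper open.
Joint ranges: [-2.65, 2.65], [-0.89, 1.7], [-1.18, 1.37], [-2.13, 2.11], [-1.35, 1.29], [-3.14, 3.14]. Speed limits (rad/s): [1.89, 1.89, 2.57, 2.79, 3.14, 3.14].

### API

Orientations are given as a unit quaternion [x, y, z, w].
In Python, from bench import manip gives the robot as it stands.
- The arm moves only by the tool step_arm, never from a script. Its argument "motion" is a list of rows, each a list of 3 entries, a list of its own where there are three numbers: the shift along the tool's x, y, z in m, then the turn, a rotation vector about the tool's x, y, z in rad, then the opening in per cent of the stroke, from 0 (shut) to 100 (fully open). A call has 1 to 12 rows; each row shifts and turns the pose as measured when the row begins, along the tool's axes as they then stand; what a row does not reach is not made up. A row lasts 1/8 s, in which the tool goes at most 62.5 mm and 10.7 degrees, less where a joint would pass 70% of its speed; a pose out of reach is approached as far as the arm can. A call is refused whole if a number of a shift passes 0.0625 or a number of a turn 0.188, either way. A call with a gripper value outside its range is refused whole. The fingers move at their own pace and stop on an object; "squeeze" is the grip in N (left out, the last holds). Time passes only in rows, so rows that do not move let the fingers close. It gives the time, the measured TCP pose, the force and the opening at its end, in the units of the state.
- manip.read_state(): the state, without advancing time (a new reading comes with each control period).
- manip.capture(name): name is "side" or "top" or "wrist"; returns a dict with "color" (420x560x3 uint8, red, green, blue), "range_z" (420x560 float32, m along the optical axis (not along the pixel's ray), 0 where there is no reading), "camera_matrix" (3x3 intrinsics, pixels), "T" (4x4, takes a point from camera to world coordinates). Camera axes: x right, y down, z forward; pixel columns grow to the right and rows downward; lengths in m; the calibration is good to about 2 mm. The wrist camera is an equidistant fisheye: a pixel r from the principal point sees the ray r / f radians off the axis. A picture is of the moment at which its call begins.
- manip.finish_job(): hands the job in, once; it reports no verdict.
The state is a dict: "time": time; "joint_positions": joint angles; "qvel": joint speeds; "effort": joint torques, N m; "ee_pos": TCP position; "tcp_rot": TCP orientation; "ft_force": force on the tool from outside, world axes, zero at the start; "moment": the same for the moment, N m; "grip_width": opening from 0.0 (shut) to 1.0 (fully open).
Only numpy, scipy, OpenCV 4.12 (cv2) and the standard library are available. Lean on these libraries where they do the work, as an engineer would, in place of code of your own. Each camera call takes 0.05 s, during which the arm holds its last target.

### The job

Open the small desk safe with its crank dial, reading the ring of marks like a clock face: turn the crank clockwise and stop the third time it reaches 4 o'clock, turn back anticlockwise and stop the second time it reaches 11 o'clock, then turn slowly clockwise until you feel the bolt drop in and the dial go solid, and do not force it beyond that. Then lift the lid by its bar handle to about half-way up, where its stiff hinge holds it, and let go. Leave the cup, eraser, saucer and tin where they are.

Things in the scene. Friction and masses are not known exactly. Their poses are not given: they have to be found in the camera images.
- safe: Grey steel top-opening safe, fixed: box 210 mm deep (x) by 260 mm wide (y) by 85 mm high with a 36 mm lid, whose flat top is 121.5 mm above the desk. Origin: centre of the underside; x points from handle (front) to hinge (back), z up. Its place and yaw vary. Inside, two wheels trail the dial: each is dragged along only after the dial has turned 5.8 rad one way, which is why numbers are passed.
- dial: Black dial, 80 mm across, on the lid; face 132 mm above the desk. Origin: centre of the face, on its axis; x points at the crank knob, z up. Turns endlessly both ways, 1 to 4 N at the knob when free, short knocks to about 15 N as a wheel is picked up. Set numbers to within 7 degrees; do not back up after passing one. Extra full turns are harmless only before the first number.
- crank_grip (a point): Point on the axis of the dial's crank knob, 24 mm above the dial's face. The knob: upright steel cylinder, 14 mm in diameter, 34 mm high, 28 mm from the dial's axis; it spins freely on its own pin, so it can be held and carried round the circle without turning the hand. Nothing else rises above the dial's face. The direction from dial centre to knob is the clock reading.
- twelve_mark (a point): 12 o'clock: the double long mark on the fixed flat ring of twelve white marks round the dial, on the hinge side, 50 mm from the dial's axis along the safe's +x. Hours go clockwise seen from above, 30 degrees each. The last stop, where the spring bolt drops, varies from 3 to 7 o'clock; the dial is then held fast both ways and the lid is free. Push no harder than 20 N on the knob there.
- hinge_line (a point): Middle of the lid's hinge line, which runs along the safe's y at the top of the back wall, 105 mm behind the safe's middle and 85.5 mm above the desk.
- lid_handle (a point): Middle of the lid's bar handle: round steel bar, 12 mm in diameter, 100 mm long, parallel to the front edge (safe's y), on a post at each end; its axis is 36 mm above the lid's top, 14 mm behind the lid's front edge, and, lid shut, 196 mm in front of and 72 mm above the hinge line, round which it travels as the lid is raised.
- lid (a joint): Lid angle: 0 closed, grows as the front goes up, up to 1.5 rad. While locked it gives less than 0.03 rad. Unlocked it takes about 12 N upward at the handle and stays where it is left (stiff hinge).
- pencil_cup: Steel pencil cup, 76 mm across, 98 mm high, loose, beside the safe. Origin: centre of its underside.
- eraser: Grey eraser, 45 by 22 by 13 mm, loose, lying beside the safe's front corner. Origin: centre of its underside.
- saucer: White ceramic saucer, 130 mm across, 18 mm high, loose, on the other side of the safe. Origin: centre of its underside.
- tin: Round plastic tin, 73 mm across, 77 mm high with its screw cap, loose, near the saucer. Origin: centre of its underside.

How it is judged:
At the end, for the whole second after the job is handed in: The lid stands still, raised between 0.55 and 1.2 rad (about 32 to 69 degrees), held by its own hinge with nothing touching it (value of joint lid between 0.55 and 1.2 rad and velocity of joint lid between -0.05 and 0.05 rad/s).
It fails at once if the dial is forced against the dropped bolt: more than 30 N between the lock bolt and the dial work (about 23 N at the crank knob) (contact force between dial and safe above 30 N).
It fails at once if a bystander (pencil cup, eraser, saucer or tin) is moved by more than 20 mm (distance of any of pencil_cup, eraser, saucer, tin from where it was at the start of the episode above 0.02 m).
It also fails if it takes over 72 s, if anything falls off the work surface, if the arm or the gripper's body presses on something with over 40 N, if the wrist force passes 120 N, or if a joint passes its speed limit or range.

## Working session

There is one attempt and no reset: what is moved stays moved. The work goes in short steps, Python scripts to look and compute and a tool call to move; the robot and the scene stay as the last step left them, time stands still between calls to the robot, and variables do not carry over. Pictures are saved under pics/ and viewed, and the job is handed in when it is done.

Besides the shell and the picture viewer there is one more tool, called after ">>>" as name(argument=value, ...) on one line, values as JSON. step_arm: Moves the arm, as the interface text tells. Its arguments: {"type":"object","properties":{"motion":{"type":"array"},"squeeze":{"type":"number"}},"required":["motion"]}

```bash
mkdir -p pics; ls
cat > h.py <<'E'
import numpy as np, cv2, json
from bench import manip
from scipy.spatial.transform import Rotation as R
def snap(n,f):
    c=manip.capture(n); cv2.imwrite(f'pics/{f}.png',c['color'][...,::-1]); np.savez(f'/tmp/{f}.npz',**c); return c
def cloud(c):
    K=c['camera_matrix'];z=c['range_z'];h,w=z.shape
    u,v=np.meshgrid(np.arange(w),np.arange(h))
    P=np.stack([(u-K[0,2])/K[0,0]*z,(v-K[1,2])/K[1,1]*z,z],-1)
    return P@c['T'][:3,:3].T+c['T'][:3,3]
E
python3 - <<'E'
from h import *
print(manip.read_state())
for n in ('top','side'):
    c=snap(n,n+'0'); print(n,c['camera_matrix'],c['T'])
E
```

```text
pics
{'time': 0.0, 'joint_positions': array([ 9.67666602e-01,  2.63532559e-01, -4.89698868e-02,  1.25943066e+00,
        1.46167733e-05,  1.41551715e+00]), 'qvel': array([ 0.00166031,  0.00105966, -0.00078966, -0.00073266,  0.00040444,
       -0.00100142]), 'effort': array([ 4.01848520e-03, -6.37613440e+01,  3.84566367e+01,  1.35232255e-02,
        3.39621511e-05,  1.75852131e-05]), 'ee_pos': array([0.22716876, 0.47299234, 0.24780802]), 'tcp_rot': array([ 8.46471680e-01,  5.32433444e-01, -5.25029251e-04,  2.17866356e-04]), 'ft_force': array([-0.20447586, -0.12475323,  0.57575968]), 'moment': array([-0.04893416, -0.00538748, -0.00899184]), 'grip_width': 1.0031570348131575}
top [[503.34377085   0.         280.76563777]
 [  0.         503.34377085 211.50733283]
 [  0.           0.           1.        ]] [[ 0.02016912 -0.99410413  0.10653721  0.46682876]
 [-0.99964951 -0.02187901 -0.01490523  0.07181761]
 [ 0.01714828 -0.10619924 -0.99419699  1.13320604]
 [ 0.          0.          0.          1.        ]]
side [[415.94957027   0.         279.41504204]
 [  0.         415.94957027 209.08971904]
 [  0.           0.           1.        ]] [[ 0.88891626 -0.28700697  0.35700825  0.2368289 ]
 [-0.45796345 -0.57361664  0.67914169 -0.61490594]
 [ 0.00986747 -0.76719682 -0.64133585  0.75122806]
 [ 0.          0.          0.          1.        ]]
```

View pics/top0.png

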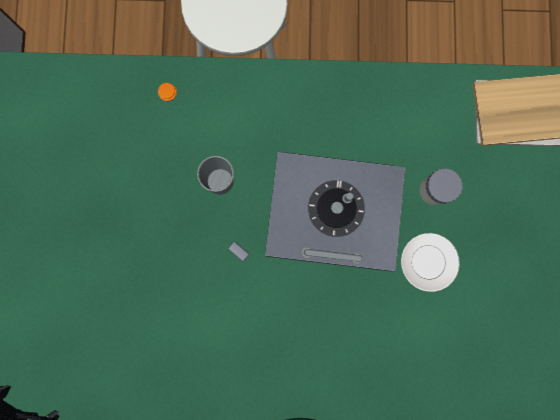

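View pics/side0.png

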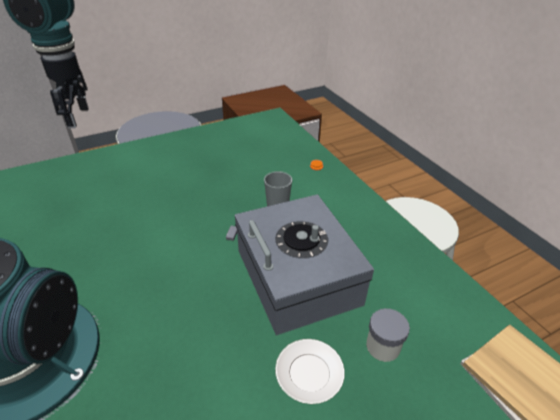

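The top view shows the safe around (337,210), its 12 mark at (339,184), the knob near (348,198) and the handle near (333,256). The cup and eraser are on the left, the tin and saucer on the right. Next I'll measure them.

Run:
```python
from h import *
c=dict(np.load('/tmp/top0.npz'));P=cloud(c);s=dict(np.load('/tmp/side0.npz'));Q=cloud(s)
roi=np.zeros(P.shape[:2],bool);roi[130:290,250:420]=1
z=P[...,2]
m=roi&(abs(z-.1215)<.006)
pts=P[m]; print('lid z',np.median(pts[:,2]),m.sum())
hull=cv2.minAreaRect((pts[:,:2]*1000).astype(np.float32)); print(hull)
# desk
print('desk z',np.median(P[300:380,100:400,2]))
for n,lo,hi in (('hi',.142,.2),):
    k=roi&(z>lo)&(z<hi)
    nl,lab,st,ce=cv2.connectedComponentsWithStats(k.astype(np.uint8))
    for i in range(1,nl):
        p=P[lab==i]; print(n,st[i],p.mean(0),p.min(0),p.max(0))
kk=(Q[...,2]>.142)&(Q[...,2]<.2)&(Q[...,0]>.35)&(Q[...,0]<.65)&(abs(Q[...,1])<.2)
nl,lab,st,ce=cv2.connectedComponentsWithStats(kk.astype(np.uint8))
for i in range(1,nl):
    p=Q[lab==i]; print('side',st[i],p.mean(0),p.min(0),p.max(0))
im=c['color'][140:280,255:415]; cv2.imwrite('pics/crop0.png',cv2.resize(im,None,fx=5,fy=4.2,interpolation=cv2.INTER_CUBIC)[...,::-1])
```

```text
lid z 0.12181348861562791 11968
((580.2435302734375, -54.35227966308594), (264.6067810058594, 214.75833129882812), 84.38490295410156)
desk z 0.00046264135540685647
hi [344 193   9   8  53] [ 0.60318361 -0.07344303  0.16220553] [ 0.59708607 -0.08108357  0.14393668] [ 0.61010381 -0.06778305  0.16961913]
hi [304 249  58  13 354] [ 0.48934887 -0.04413384  0.16212424] [ 0.47854301 -0.09954001  0.14213363] [0.49956157 0.0104971  0.16871022]
side [249 221  22  42 268] [ 0.48544731 -0.05936774  0.15999781] [ 0.47723621 -0.10752165  0.14204281] [0.49726181 0.00190091 0.16586151]
side [312 225   7  13  75] [ 0.60061325 -0.08316633  0.15741576] [ 0.59449842 -0.08765785  0.14208642] [ 0.60766585 -0.07404104  0.16708209]
```

View pics/crop0.png

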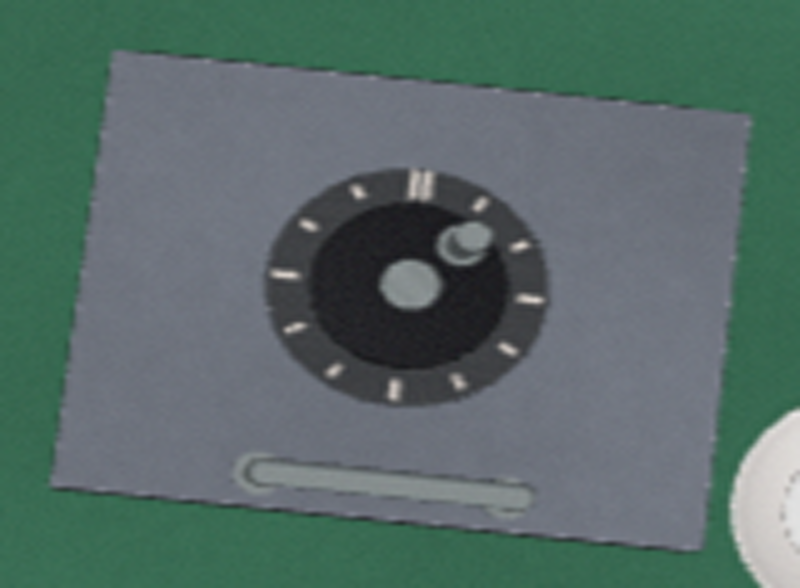

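Run:
```python
from h import *
c=dict(np.load('/tmp/top0.npz'));P=cloud(c);K=c['camera_matrix'];T=c['T']
def bp(u,v,z):
    d=T[:3,:3]@np.array([(u-K[0,2])/K[0,0],(v-K[1,2])/K[1,1],1]); return (T[:3,3]+d*(z-T[2,3])/d[2])[:2]
im=c['color'].astype(int)
w=(im.min(2)>125); w[:150]=0;w[245:]=0;w[:,:300]=0;w[:,375:]=0
nl,lab,st,ce=cv2.connectedComponentsWithStats(w.astype(np.uint8))
pp=[]
for i in range(1,nl):
    ii=np.argwhere(lab==i); wt=im.min(2)[lab==i]-100; v,u=(ii*wt[:,None]).sum(0)/wt.sum()
    p=bp(u,v,.1225); pp.append((st[i,4],p)); print(st[i,4],round(u,1),round(v,1),p, np.median(P[lab==i][:,2]))
# black dial face
b=(im.max(2)<45); b[:165]=0;b[245:]=0;b[:,:300]=0;b[:,375:]=0
(cx,cy),_,_=e=cv2.fitEllipse(cv2.convexHull(np.argwhere(b)[:,::-1].astype(np.int32)).astype(np.float32)); print(e, bp(cx,cy,.132))
# rect exact: line fits edges
z=P[...,2]
m=(abs(z-.1215)<.006);m[:130]=0;m[290:]=0;m[:,:250]=0;m[:,420:]=0
r=cv2.minAreaRect(np.argwhere(m)[:,::-1].astype(np.float32)); B=cv2.boxPoints(r); 
W=np.array([bp(u,v,.1215) for u,v in B]);print(B,W,W.mean(0))
```

```text
1 304.0 155.0 [0.69242164 0.0114802 ] 0.12319368034941536
1 321.0 157.0 [ 0.68909111 -0.02339212] 0.12212279113708768
1 329.0 158.0 [ 0.68740097 -0.03980771] 0.1235577616790755
1 354.0 161.0 [ 0.68237806 -0.09111849] 0.1260795038611997
1 362.0 162.0 [ 0.68068703 -0.10754302] 0.12032224521475166
28 338.6 183.3 [ 0.63537548 -0.05995522] 0.12417791776613896
6 326.2 185.3 [ 0.630762   -0.03463824] 0.12425093331379111
5 350.5 188.2 [ 0.62590234 -0.08433297] 0.12328862150047026
5 316.2 193.3 [ 0.61386037 -0.01457361] 0.12284814277016487
28 349.3 195.7 [ 0.61053245 -0.08197097] 0.1659907387850476
6 358.6 198.0 [ 0.60612182 -0.10076695] 0.12261263980566806
85 336.7 207.4 [ 0.58606197 -0.05636933] 0.13404128961102535
2 347.5 202.0 [ 0.59750481 -0.07829758] 0.13206207323899366
7 311.5 204.9 [ 0.58991771 -0.00520629] 0.12443822041959707
7 360.6 210.8 [ 0.58014813 -0.10498782] 0.1250596418460277
6 313.5 217.5 [ 0.56439642 -0.00964777] 0.12436206733055166
5 356.1 222.7 [ 0.55582779 -0.09595536] 0.12427425511165713
5 321.4 227.8 [ 0.54399331 -0.02588818] 0.12320110928923822
4 346.2 230.4 [ 0.53970671 -0.0761149 ] 0.12449691891291292
8 333.4 232.5 [ 0.53502222 -0.05017701] 0.12303671658648396
((336.3622131347656, 207.7471923828125), (39.160972595214844, 39.42715835571289), 154.96728515625) [ 0.58415632 -0.05456392]
[[264.36124 255.32335]
 [276.8439  151.30128]
 [407.3644  166.96373]
 [394.88174 270.98578]] [[ 0.48632045  0.08770828]
 [ 0.69901884  0.06718014]
 [ 0.67276752 -0.2009976 ]
 [ 0.46041257 -0.17446335]] [ 0.57962984 -0.05514314]
```

>>> step_arm(motion=[[[0,0,0],[0,0,-0.117],100],[[0,0,0],[0,0,-0.117],100],[[0,0,0],[0,0,-0.117],100],[[-0.05,0.042,0],[0,0,0],100],[[-0.05,0.042,0],[0,0,0],100],[[-0.05,0.042,0],[0,0,0],100]], squeeze=30)

```text
time: 0.85
ee_pos: [0.3357, 0.318, 0.246]
tcp_rot: [0.734, 0.679, -0.002, 0.0]
ft_force: [0.4, 0.5, -0.4]
grip_width: 1.004
```

```bash
cat >> h.py <<'E'
YAW=np.radians(-5.58)
DC=np.array([.5851,-.0551])
def tip():
    s=manip.read_state(); r=R.from_quat(s['tcp_rot']); return s,r
def todelta(target,yaw=YAW):
    """delta in tool frame to world target, & rotvec to downward with tool x at yaw+90"""
    s,r=tip(); d=r.inv().apply(np.array(target)-s['ee_pos'])
    c,sn=np.cos(yaw+np.pi/2),np.sin(yaw+np.pi/2)
    g=R.from_matrix(np.array([[c,sn,0],[sn,-c,0],[0,0,-1]]))
    return d,(r.inv()*g).as_rotvec()
E
python3 - <<'E'
from h import *
s,r=tip();print(s['time'],s['ee_pos'],s['joint_positions']); print(*todelta([.6045,-.0754,.22]))
E
```

```text
0.85 [0.33565047 0.31797292 0.24603993] [ 5.82461625e-01  1.59405474e-01 -1.92645774e-01  1.22265607e+00
 -1.08881134e-03  6.59661984e-01]
[-0.37138163  0.29845004  0.02652662] [-0.00239022  0.00328158  0.02019112]
```

>>> step_arm(motion=[[[-0.05,0.04,0],[0,0,0.02],100],[[-0.05,0.04,0],[0,0,0],100],[[-0.05,0.04,0],[0,0,0],100],[[-0.05,0.04,0],[0,0,0],70],[[-0.05,0.04,0],[0,0,0],55],[[-0.05,0.04,0],[0,0,0],55],[[-0.05,0.04,0],[0,0,0],55],[[-0.01,0.01,0],[0,0,0],55]])

```text
time: 1.85
ee_pos: [0.5832, -0.064, 0.2447]
tcp_rot: [0.742, 0.67, -0.002, -0.001]
ft_force: [0.1, 0.9, -0.2]
grip_width: 0.551
```

Run:
```python
from h import *
s,r=tip();print(s['time'],s['ee_pos'],s['joint_positions']); print(*todelta([.6045,-.0754,.156]))
c=snap('wrist','w1');print(c['camera_matrix'],c['T'])
snap('side','s1')
```

```text
1.85 [ 0.58315157 -0.06398269  0.24467313] [-0.24651846  0.37432041  0.10805459  1.30820408 -0.00350976 -0.14506284]
[-0.00893578  0.02276214  0.08860627] [-0.00414831  0.00293344 -0.00405979]
[[325.1922621    0.         277.67948496]
 [  0.         325.1922621  208.39017158]
 [  0.           0.           1.        ]] [[ 0.1022741   0.96001597  0.26059421  0.51766154]
 [ 0.9947532  -0.09805275 -0.02918438 -0.05763408]
 [-0.00246549  0.26221173 -0.96500722  0.37069882]
 [ 0.          0.          0.          1.        ]]
```

View pics/w1.png

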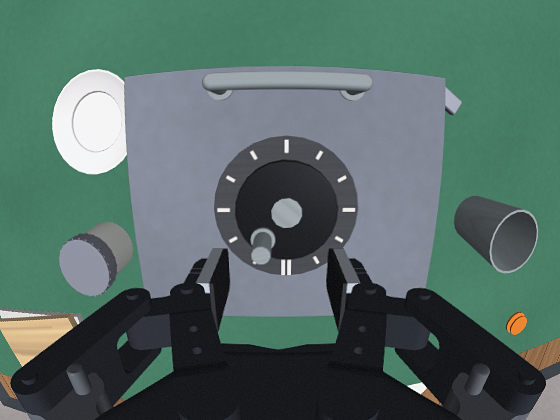

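View pics/s1.png

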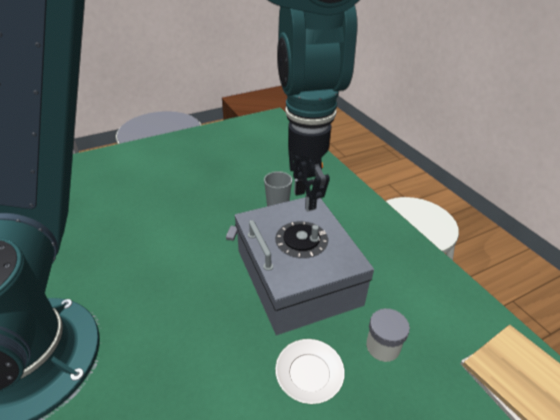

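The wrist view shows the knob top at (260,257), lying between the open jaws, and nothing else is in the way. I'll move over it, lower and close.

>>> step_arm(motion=[[[-0.009,0.023,0],[-0.004,0.003,-0.004],55],[[0,0,0.03],[0,0,0],55],[[0,0,0.03],[0,0,0],55],[[0,0,0.01],[0,0,0],55]])

```text
time: 2.45
ee_pos: [0.6029, -0.068, 0.1747]
tcp_rot: [0.739, 0.674, 0.001, -0.0]
ft_force: [-0.3, 0.2, 0.0]
grip_width: 0.548
```

Run:
```python
from h import *
print(*todelta([.6045,-.0754,.156]))
c=snap('wrist','w2')
```

```text
[-0.00724676  0.00223279  0.01871631] [ 0.00062691 -0.0013082   0.00598843]
```

View pics/w2.png

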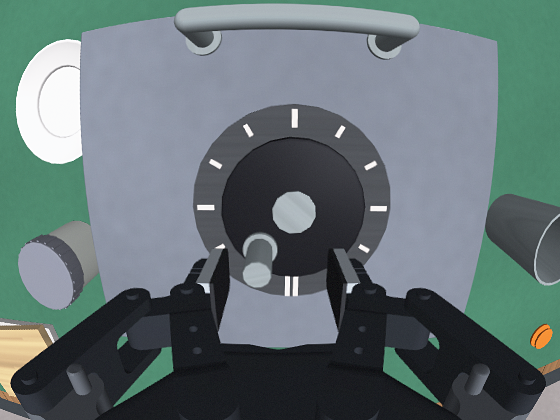

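>>> step_arm(motion=[[[-0.007,0.002,0],[0,0,0.006],55],[[0,0,0.009],[0,0,0],55],[[0,0,0.009],[0,0,0],50],[[0,0,0],[0,0,0],40],[[0,0,0],[0,0,0],30]])

```text
time: 3.12
ee_pos: [0.605, -0.075, 0.1579]
tcp_rot: [0.741, 0.672, 0.002, 0.001]
ft_force: [0.1, 0.1, -0.2]
grip_width: 0.303
```

Run:
```python
from h import *
print(*todelta([.6045,-.0754,.156]))
c=snap('wrist','w3')
```

```text
[-0.00041969 -0.0004586   0.0018697 ] [ 0.00348043 -0.00093796  0.0003295 ]
```

View pics/w3.png

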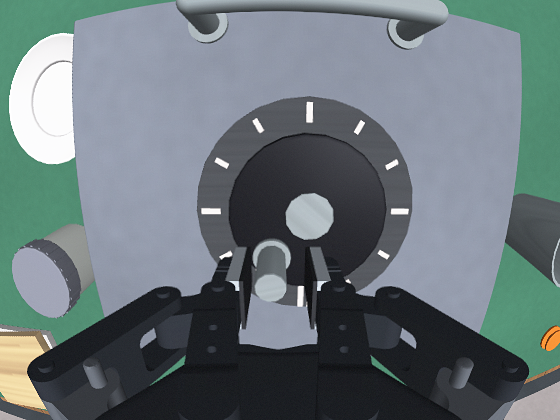

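>>> step_arm(motion=[[[0,0,0.001],[0,0,0],22],[[0,0,0],[0,0,0],17],[[0,0,0],[0,0,0],12],[[0,0,0],[0,0,0],5],[[0,0,0],[0,0,0],5]], squeeze=40)

```text
time: 3.8
ee_pos: [0.6053, -0.0754, 0.1573]
tcp_rot: [0.741, 0.672, 0.002, 0.002]
ft_force: [0.4, -0.4, -0.4]
grip_width: 0.15
```

Run:
```python
from h import *
print(*todelta([.6045,-.0754,.156]),tip()[0])
c=snap('wrist','w4')
```

```text
[-4.19879184e-05 -7.99515494e-04  1.24889892e-03] [ 0.00431894 -0.00016177  0.00010299] {'time': 3.8, 'joint_positions': array([-2.57880620e-01,  4.43267139e-01, -1.99986262e-02,  1.10329301e+00,
        8.50087515e-04, -1.60592432e-01]), 'qvel': array([-0.000119  , -0.00066418, -0.00078785, -0.00194343,  0.00067405,
       -0.00084279]), 'effort': array([ 7.52319619e-01, -7.87733316e+01,  3.67903304e+01,  1.84987346e-01,
        3.36845554e-01, -4.86923527e-04]), 'ee_pos': array([ 0.60529442, -0.07543555,  0.15725235]), 'tcp_rot': array([0.74065102, 0.67188644, 0.00151075, 0.00154515]), 'ft_force': array([ 0.39786741, -0.38064197, -0.35686138]), 'moment': array([-0.26389689, -0.0397416 , -0.01410394]), 'grip_width': 0.14994555756292116}
```

View pics/w4.png

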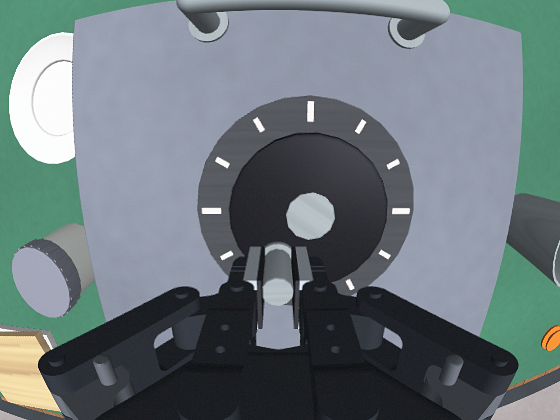

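```bash
cat >> h.py <<'E'
LOG='/tmp/log.json'
def rel(c=DC,p=None):
    s,r=tip(); p=(s['ee_pos'] if p is None else p)[:2]-c
    x=np.array([np.cos(YAW),np.sin(YAW)]); y=np.array([-x[1],x[0]])
    a,b=p@x,p@y
    return np.degrees(np.arctan2(-b,a))%360, np.hypot(a,b)
def plan(c,steps,z=.157,r=.028,k=1.0,th=None):
    s,rt=tip()
    t0,r0=rel(c); 
    print('th',round(t0,2),'r',round(r0*1000,2),'F',np.round(s['ft_force'],1),'t',s['time'])
    t=t0
    x=np.array([np.cos(YAW),np.sin(YAW)]); y=np.array([-x[1],x[0]])
    Q=s['ee_pos'].copy()
    out=[]
    for d in steps:
        t+=d; a=np.radians(t)
        xy=c+r*(np.cos(a)*x-np.sin(a)*y)
        g=np.array([*xy,z]); dl=rt.inv().apply(g-Q); Q=g; out.append([[round(v,4) for v in dl],[0,0,0],5])
    print('end',t); print(json.dumps(out).replace('], [[','],\n[['))
    print('rot err',todelta(s['ee_pos'])[1])
E
python3 - <<'E'
from h import *
plan(DC,[8]*8)
E
```

```text
th 39.64 r 28.66 F [ 0.3 -0.3 -0.4] t 3.85
end 103.64498374104005
[[[-0.0024, -0.0032, 0.0003], [0, 0, 0], 5],
[[-0.0024, -0.0031, -0.0], [0, 0, 0], 5],
[[-0.002, -0.0034, -0.0], [0, 0, 0], 5],
[[-0.0015, -0.0036, -0.0], [0, 0, 0], 5],
[[-0.001, -0.0038, -0.0], [0, 0, 0], 5],
[[-0.0004, -0.0039, -0.0], [0, 0, 0], 5],
[[0.0001, -0.0039, -0.0], [0, 0, 0], 5],
[[0.0007, -0.0039, -0.0], [0, 0, 0], 5]]
rot err [ 0.00432928 -0.00012225  0.00011636]
```

>>> step_arm(motion=[[[-0.0024,-0.0032,0],[0.004,0,0],5],[[-0.0024,-0.0031,0],[0,0,0],5],[[-0.002,-0.0034,0],[0,0,0],5],[[-0.0015,-0.0036,0],[0,0,0],5],[[-0.001,-0.0038,0],[0,0,0],5]])

```text
time: 4.47
ee_pos: [0.5885, -0.0847, 0.1575]
tcp_rot: [0.741, 0.672, 0.001, 0.002]
ft_force: [2.3, -3.1, -2.2]
grip_width: 0.15
```

Run:
```python
from h import *
plan(DC,[12]*8)
print(tip()[0]['ee_pos'])
```

```text
th 77.81 r 29.77 F [ 2.3 -3.1 -2.2] t 4.475
end 173.80513187104467
[[[0.0011, -0.0062, 0.0005], [0, 0, 0], 5],
[[0.0006, -0.0058, -0.0], [0, 0, 0], 5],
[[0.0018, -0.0056, -0.0], [0, 0, 0], 5],
[[0.0029, -0.0051, -0.0], [0, 0, 0], 5],
[[0.0039, -0.0044, -0.0], [0, 0, 0], 5],
[[0.0047, -0.0035, -0.0], [0, 0, 0], 5],
[[0.0053, -0.0024, -0.0], [0, 0, 0], 5],
[[0.0057, -0.0012, -0.0], [0, 0, 0], 5]]
rot err [ 0.00397765  0.00145222 -0.00016751]
[ 0.58852951 -0.08467315  0.15748897]
```

>>> step_arm(motion=[[[0.0011,-0.0062,0],[0.004,0,0],5],[[0.0006,-0.0058,0],[0,0,0],5],[[0.0018,-0.0056,0],[0,0,0],5],[[0.0029,-0.0051,0],[0,0,0],5],[[0.0039,-0.0044,0],[0,0,0],5],[[0.0047,-0.0035,0],[0,0,0],5],[[0.0053,-0.0024,0],[0,0,0],5],[[0.0057,-0.0012,0],[0,0,0],5]])

```text
time: 5.48
ee_pos: [0.5555, -0.0549, 0.1573]
tcp_rot: [0.741, 0.671, -0.001, 0.001]
ft_force: [6.5, -1.2, -7.6]
grip_width: 0.146
```

Run:
```python
from h import *
plan(DC,[12]*12)
print(tip()[0]['ee_pos'])
```

```text
th 174.72 r 29.65 F [ 6.5 -1.2 -7.6] t 5.475
end 318.72319473161497
[[[0.006, 0.0017, 0.0003], [0, 0, 0], 5],
[[0.0057, 0.0013, -0.0], [0, 0, 0], 5],
[[0.0053, 0.0024, -0.0], [0, 0, 0], 5],
[[0.0047, 0.0035, -0.0], [0, 0, 0], 5],
[[0.0039, 0.0044, -0.0], [0, 0, 0], 5],
[[0.0029, 0.0051, -0.0], [0, 0, 0], 5],
[[0.0017, 0.0056, -0.0], [0, 0, 0], 5],
[[0.0005, 0.0058, 0.0], [0, 0, 0], 5],
[[-0.0007, 0.0058, 0.0], [0, 0, 0], 5],
[[-0.0019, 0.0055, 0.0], [0, 0, 0], 5],
[[-0.003, 0.005, 0.0], [0, 0, 0], 5],
[[-0.004, 0.0043, 0.0], [0, 0, 0], 5]]
rot err [ 0.00083988  0.00345618 -0.00103692]
[ 0.55545157 -0.05494311  0.15732175]
```

>>> step_arm(motion=[[[0.006,0.0015,0],[0.001,0.003,-0.001],5],[[0.0057,0.0013,0],[0,0,0],5],[[0.0053,0.0024,0],[0,0,0],5],[[0.0047,0.0035,0],[0,0,0],5],[[0.0039,0.0044,0],[0,0,0],5],[[0.0029,0.0051,0],[0,0,0],5],[[0.0017,0.0056,0],[0,0,0],5]])

```text
time: 6.35
ee_pos: [0.583, -0.0285, 0.1569]
tcp_rot: [0.741, 0.671, -0.004, 0.003]
ft_force: [-1.2, -7.3, -1.7]
grip_width: 0.148
```

Run:
```python
from h import *
plan(DC,[12]*12)
print(tip()[0]['ee_pos'])
```

```text
th 259.91 r 26.71 F [-1.2 -7.3 -1.7] t 6.35
end 403.91142994937604
[[[0.0017, 0.0056, -0.0001], [0, 0, 0], 5],
[[-0.0008, 0.0058, 0.0], [0, 0, 0], 5],
[[-0.002, 0.0055, 0.0], [0, 0, 0], 5],
[[-0.0031, 0.005, 0.0], [0, 0, 0], 5],
[[-0.0041, 0.0042, 0.0], [0, 0, 0], 5],
[[-0.0048, 0.0033, 0.0], [0, 0, 0], 5],
[[-0.0054, 0.0022, 0.0001], [0, 0, 0], 5],
[[-0.0058, 0.001, 0.0001], [0, 0, 0], 5],
[[-0.0059, -0.0002, 0.0001], [0, 0, 0], 5],
[[-0.0057, -0.0014, 0.0001], [0, 0, 0], 5],
[[-0.0053, -0.0025, 0.0001], [0, 0, 0], 5],
[[-0.0046, -0.0036, 0.0001], [0, 0, 0], 5]]
rot err [-0.00060892  0.0106032  -0.00179182]
[ 0.58300042 -0.0284732   0.15687885]
```

```bash
cat > fit.py <<'E'
from h import *
from scipy.optimize import least_squares
def fit(pts,free=True):
    p=np.array(pts)[:,:2]
    f=lambda v:np.hypot(*(p-v[:2]).T)-(v[2] if free else .028)
    s=least_squares(f,[*DC,.028]); return s.x, s.fun*1000
E
python3 - <<'E'
from fit import *
p=[(.60529,-.07544),(.58853,-.08467),(.55545,-.05494),(.58300,-.02847)]
for fr in (0,1): print(fit(p,fr))
c=fit(p,0)[0][:2]
for q in p: print(rel(c,np.array(q)))
plan(c,[12]*12)
E
```

```text
(array([ 0.583732  , -0.05689925,  0.028     ]), array([0.4342571 , 0.182184  , 0.34977962, 0.43867026]))
(array([ 0.58380631, -0.05678868,  0.0283689 ]), array([ 0.08141366, -0.09027218,  0.04760223, -0.03874372]))
(np.float64(35.116859114663875), np.float64(0.028434257103644545))
(np.float64(74.61767352851163), np.float64(0.028182184003572985))
(np.float64(178.38285966841732), np.float64(0.028349779622054913))
(np.float64(262.94507279718067), np.float64(0.028438670260432463))
th 262.95 r 28.44 F [-1.2 -7.3 -1.7] t 6.35
end 406.9457485365393
[[[-0.0003, 0.0059, -0.0001], [0, 0, 0], 5],
[[-0.0011, 0.0057, 0.0], [0, 0, 0], 5],
[[-0.0023, 0.0054, 0.0], [0, 0, 0], 5],
[[-0.0033, 0.0048, 0.0], [0, 0, 0], 5],
[[-0.0043, 0.004, 0.0], [0, 0, 0], 5],
[[-0.005, 0.003, 0.0001], [0, 0, 0], 5],
[[-0.0055, 0.0019, 0.0001], [0, 0, 0], 5],
[[-0.0058, 0.0007, 0.0001], [0, 0, 0], 5],
[[-0.0058, -0.0005, 0.0001], [0, 0, 0], 5],
[[-0.0056, -0.0017, 0.0001], [0, 0, 0], 5],
[[-0.0051, -0.0028, 0.0001], [0, 0, 0], 5],
[[-0.0044, -0.0038, 0.0], [0, 0, 0], 5]]
rot err [-0.00060892  0.0106032  -0.00179182]
```

```bash
sed -i 's/^DC=.*/DC=np.array([.58377,-.05685])/' h.py
```

>>> step_arm(motion=[[[-0.0003,0.0059,0],[0,0.01,-0.002],5],[[-0.0011,0.0057,0],[0,0,0],5],[[-0.0023,0.0054,0],[0,0,0],5],[[-0.0033,0.0048,0],[0,0,0],5],[[-0.0043,0.004,0],[0,0,0],5],[[-0.005,0.003,0],[0,0,0],5],[[-0.0055,0.0019,0],[0,0,0],5],[[-0.0058,0.0007,0],[0,0,0],5],[[-0.0058,-0.0005,0],[0,0,0],5],[[-0.0056,-0.0017,0],[0,0,0],5]])

```text
time: 7.6
ee_pos: [0.6089, -0.0712, 0.157]
tcp_rot: [0.74, 0.672, -0.0, -0.001]
ft_force: [-0.6, 3.9, 0.6]
grip_width: 0.148
```

Run:
```python
from h import *
plan(DC,[15]*12)
print(tip()[0]['ee_pos'])
```

```text
th 24.07 r 28.96 F [-0.6  3.9  0.6] t 7.6
end 204.0651936869587
[[[-0.0058, -0.0047, 0.0], [0, 0, 0], 5],
[[-0.005, -0.0053, 0.0], [0, 0, 0], 5],
[[-0.0035, -0.0064, 0.0], [0, 0, 0], 5],
[[-0.0017, -0.0071, 0.0], [0, 0, 0], 5],
[[0.0002, -0.0073, 0.0], [0, 0, 0], 5],
[[0.0021, -0.007, 0.0], [0, 0, 0], 5],
[[0.0038, -0.0062, 0.0], [0, 0, 0], 5],
[[0.0053, -0.005, 0.0], [0, 0, 0], 5],
[[0.0064, -0.0035, 0.0], [0, 0, 0], 5],
[[0.0071, -0.0017, 0.0], [0, 0, 0], 5],
[[0.0073, 0.0002, 0.0], [0, 0, 0], 5],
[[0.007, 0.0021, 0.0], [0, 0, 0], 5]]
rot err [-0.0022651  -0.0012648   0.00124071]
[ 0.60894176 -0.07117582  0.15702136]
```

>>> step_arm(motion=[[[-0.0058,-0.0047,0],[-0.002,-0.001,0.001],5],[[-0.005,-0.0053,0],[0,0,0],5],[[-0.0035,-0.0064,0],[0,0,0],5],[[-0.0017,-0.0071,0],[0,0,0],5],[[0.0002,-0.0073,0],[0,0,0],5],[[0.0021,-0.007,0],[0,0,0],5],[[0.0038,-0.0062,0],[0,0,0],5],[[0.0053,-0.005,0],[0,0,0],5],[[0.0064,-0.0035,0],[0,0,0],5],[[0.0071,-0.0017,0],[0,0,0],5],[[0.0073,0.0002,0],[0,0,0],5],[[0.007,0.0021,0],[0,0,0],5]])

```text
time: 9.1
ee_pos: [0.5581, -0.0459, 0.1572]
tcp_rot: [0.741, 0.671, 0.001, 0.005]
ft_force: [0.5, -4.9, -1.4]
grip_width: 0.148
```

Run:
```python
from h import *
plan(DC,[15]*12)
print(tip()[0]['ee_pos'])
```

```text
th 197.62 r 27.9 F [ 0.5 -4.9 -1.4] t 9.1
end 377.6176771280364
[[[0.0067, 0.003, 0.0002], [0, 0, 0], 5],
[[0.0056, 0.0047, 0.0], [0, 0, 0], 5],
[[0.0042, 0.006, 0.0], [0, 0, 0], 5],
[[0.0025, 0.0069, 0.0], [0, 0, 0], 5],
[[0.0006, 0.0073, 0.0001], [0, 0, 0], 5],
[[-0.0013, 0.0072, 0.0001], [0, 0, 0], 5],
[[-0.0031, 0.0066, 0.0001], [0, 0, 0], 5],
[[-0.0047, 0.0056, 0.0001], [0, 0, 0], 5],
[[-0.006, 0.0042, 0.0001], [0, 0, 0], 5],
[[-0.0069, 0.0025, 0.0001], [0, 0, 0], 5],
[[-0.0073, 0.0006, 0.0], [0, 0, 0], 5],
[[-0.0072, -0.0013, 0.0], [0, 0, 0], 5]]
rot err [ 0.00867504  0.00480537 -0.00175094]
[ 0.55812172 -0.04585836  0.15717631]
```

>>> step_arm(motion=[[[0.0067,0.003,0],[0.008,0.005,-0.002],5],[[0.0056,0.0047,0],[0,0,0],5],[[0.0042,0.006,0],[0,0,0],5],[[0.0025,0.0069,0],[0,0,0],5],[[0.0006,0.0073,0],[0,0,0],5],[[-0.0013,0.0072,0],[0,0,0],5],[[-0.0031,0.0066,0],[0,0,0],5],[[-0.0047,0.0056,0],[0,0,0],5],[[-0.006,0.0042,0],[0,0,0],5],[[-0.0069,0.0025,0],[0,0,0],5],[[-0.0073,0.0006,0],[0,0,0],5],[[-0.0072,-0.0013,0],[0,0,0],5]])

```text
time: 10.6
ee_pos: [0.6108, -0.0676, 0.1569]
tcp_rot: [0.74, 0.673, -0.0, -0.003]
ft_force: [-0.3, 4.1, 1.1]
grip_width: 0.146
```

Run:
```python
from h import *
plan(DC,[12]*7)
print(tip()[0]['ee_pos'])
c=snap('top','t2')
im=c['color'][140:280,255:415]; cv2.imwrite('pics/crop2.png',cv2.resize(im,None,fx=5,fy=4.2,interpolation=cv2.INTER_CUBIC)[...,::-1])
from fit import fit
p=[(.60529,-.07544),(.58853,-.08467),(.55545,-.05494),(.58300,-.02847),(.60894176,-0.07117582),(0.55812172,-0.04585836),tip()[0]['ee_pos'][:2]]
print(fit(p,0),fit(p,1))
```

```text
th 16.05 r 29.06 F [-0.3  4.1  1.1] t 10.6
end 100.04843595368911
[[[-0.0051, -0.0032, -0.0001], [0, 0, 0], 5],
[[-0.0048, -0.0033, -0.0], [0, 0, 0], 5],
[[-0.0041, -0.0042, 0.0], [0, 0, 0], 5],
[[-0.0031, -0.005, 0.0], [0, 0, 0], 5],
[[-0.002, -0.0055, 0.0], [0, 0, 0], 5],
[[-0.0008, -0.0058, 0.0], [0, 0, 0], 5],
[[0.0004, -0.0058, 0.0], [0, 0, 0], 5]]
rot err [-0.00408397 -0.0033062   0.0020087 ]
[ 0.61078156 -0.06756014  0.15694116]
(array([ 0.58419472, -0.05692234,  0.028     ]), array([0.06981266, 0.08428822, 0.81299794, 0.47741251, 0.55831687,
       0.32336865, 0.63160946])) (array([ 0.58418938, -0.05676298,  0.02844807]), array([-0.268878  , -0.20550706,  0.34906609, -0.13010327,  0.19472843,
       -0.19150429,  0.2521981 ]))
```

View pics/crop2.png

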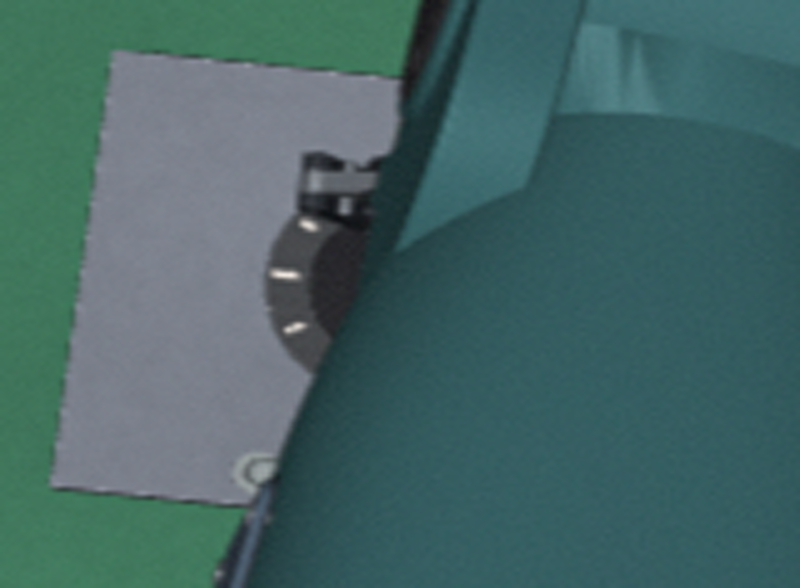

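The top camera is blocked by the arm, but the circle fit is good to about 0.4 mm, which is about 1°. Now I'll approach the third 4 o'clock.

>>> step_arm(motion=[[[-0.0051,-0.0032,0],[-0.004,-0.003,0.002],5],[[-0.0048,-0.0033,0],[0,0,0],5],[[-0.0041,-0.0042,0],[0,0,0],5],[[-0.0031,-0.005,0],[0,0,0],5],[[-0.002,-0.0055,0],[0,0,0],5],[[-0.0008,-0.0058,0],[0,0,0],5],[[0.0004,-0.0058,0],[0,0,0],5]])

```text
time: 11.52
ee_pos: [0.578, -0.0856, 0.1571]
tcp_rot: [0.741, 0.672, 0.003, 0.002]
ft_force: [6.0, 2.5, -1.5]
grip_width: 0.145
```

```bash
sed -i 's/^DC=.*/DC=np.array([.5841,-.0568])/' h.py
python3 - <<'E'
from h import *
plan(DC,[6]*4)
print(tip()[0]['ee_pos'])
c=snap('wrist','w5')
E
```

```text
th 96.46 r 29.46 F [ 6.   2.5 -1.5] t 11.525
end 120.45994877594758
[[[0.0019, -0.0027, 0.0001], [0, 0, 0], 5],
[[0.0008, -0.0028, -0.0], [0, 0, 0], 5],
[[0.0011, -0.0027, -0.0], [0, 0, 0], 5],
[[0.0014, -0.0026, -0.0], [0, 0, 0], 5]]
rot err [ 0.00741399 -0.00264357 -0.00031549]
[ 0.57795513 -0.08561055  0.15712772]
```

View pics/w5.png

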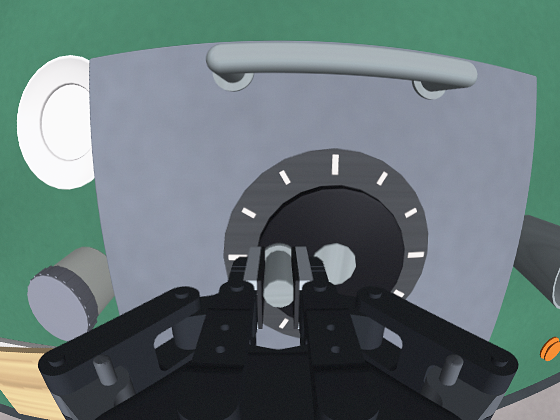

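```bash
cat >> h.py <<'E'
def wbp(c,u,v,z):
    K=c['camera_matrix'];T=c['T'];x=u-K[0,2];y=v-K[1,2];r=np.hypot(x,y);th=r/K[0,0]
    d=np.array([np.sin(th)*x/r,np.sin(th)*y/r,np.cos(th)]);d=T[:3,:3]@d
    return (T[:3,3]+d*(z-T[2,3])/d[2])[:2]
def zoom(c,f,u0,u1,v0,v1,k=4):
    cv2.imwrite(f'pics/{f}.png',cv2.resize(c['color'][v0:v1,u0:u1],None,fx=k,fy=k,interpolation=cv2.INTER_CUBIC)[...,::-1])
E
python3 - <<'E'
from h import *
c=dict(np.load('/tmp/w5.npz')); zoom(c,'z5',220,420,150,330)
cl={'12?':None}
im=c['color'].astype(int)
w=(im.min(2)>185);w[:145]=0;w[340:]=0;w[:,:215]=0;w[:,435:]=0
n,l,st,ce=cv2.connectedComponentsWithStats(w.astype(np.uint8))
for i in range(1,n):
    if st[i,4]>5: print(st[i,4],ce[i],wbp(c,*ce[i],.1225))
print('hub',wbp(c,334.5,262,.134),'knobtop',wbp(c,280,292,.166),'knob base',wbp(c,278,250,.132))
E
```

```text
117 [334.67521368 164.39316239] [ 0.53624132 -0.05342021]
71 [284.45070423 176.91549296] [ 0.54026702 -0.0790821 ]
61 [381.68852459 178.04918033] [ 0.54529443 -0.02891563]
67 [248.31343284 212.43283582] [ 0.55683115 -0.09929286]
56 [410.39285714 212.28571429] [ 0.56555617 -0.01239456]
78 [415.43589744 254.32051282] [ 0.59129115 -0.00812961]
53 [234.86792453 256.43396226] [ 0.58075414 -0.10974773]
29 [253.82758621 283.86206897] [ 0.59849829 -0.10164127]
29 [301.55172414 283.82758621] [ 0.60115126 -0.07509173]
42 [398.5 293. ] [ 0.61566749 -0.01738973]
41 [283.24390244 323.        ] [ 0.62715075 -0.08774981]
hub [ 0.58398715 -0.05782055] knobtop [ 0.57953213 -0.08554215] knob base [ 0.57510702 -0.08579571]
```

View pics/z5.png

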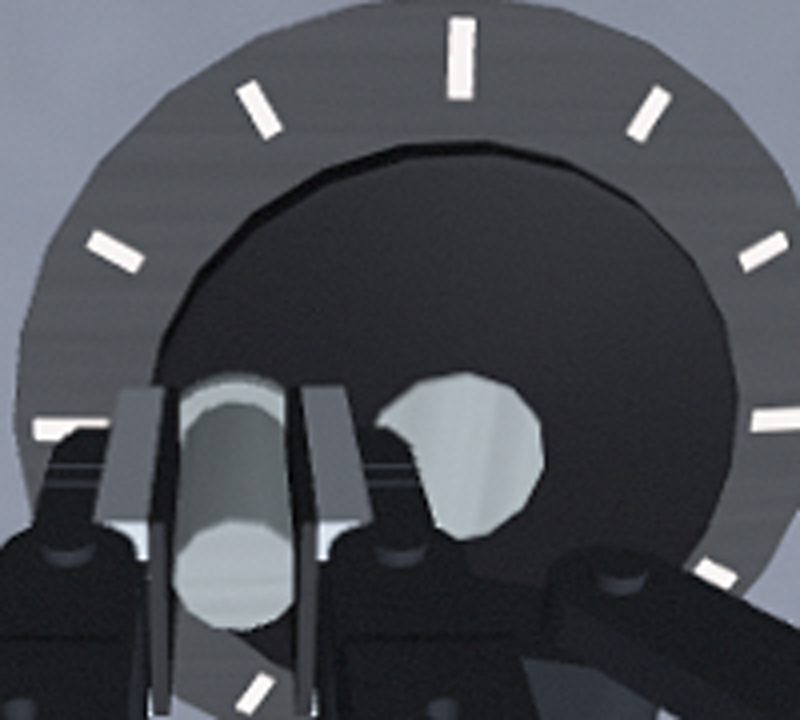

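TCP-based angle is 96.5°; the wrist image (knob top (279,294), ring marks) gives about 95°, so the two agree. On to 120°.

>>> step_arm(motion=[[[0.0015,-0.0028,0],[0.007,-0.003,0],5],[[0.0008,-0.0028,0],[0,0,0],5],[[0.0011,-0.0027,0],[0,0,0],5],[[0.0014,-0.0026,0],[0,0,0],5]])

```text
time: 12.08
ee_pos: [0.5683, -0.0811, 0.1573]
tcp_rot: [0.741, 0.671, 0.0, 0.002]
ft_force: [5.8, -0.5, -2.2]
grip_width: 0.149
```

Run:
```python
from h import *
plan(DC,[4]*1)
print(tip()[0]['ee_pos'])
c=snap('wrist','w6')
zoom(c,'z6',220,420,150,330)
```

```text
th 117.45 r 29.0 F [ 5.8 -0.5 -2.2] t 12.075
end 121.4475752261109
[[[0.0018, -0.0012, 0.0003], [0, 0, 0], 5]]
rot err [ 0.00406955  0.00260457 -0.00109368]
[ 0.5682956  -0.08111101  0.15727016]
```

View pics/z6.png

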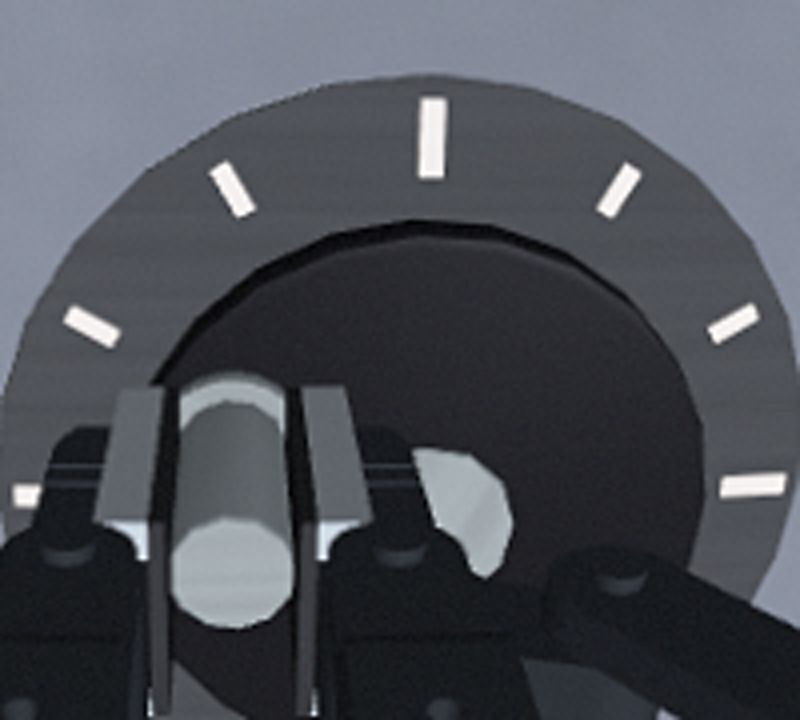

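```bash
cat >> h.py <<'E'
def wangle(c,marks,knob,zk=.166):
    """marks: {hour:(u,v)}; fit similarity; returns clock angle of knob"""
    A=[];B=[]
    for h,(u,v) in marks.items():
        a=np.radians(30*h); A.append([np.cos(a),-np.sin(a)]); B.append(wbp(c,u,v,.1225))
    A=np.array(A);B=np.array(B)
    M=[];y=[]
    for a,b in zip(A,B):
        M+= [[a[0],-a[1],1,0],[a[1],a[0],0,1]]; y+=[b[0],b[1]]
    s,res,_,_=np.linalg.lstsq(np.array(M),np.array(y),rcond=None)
    S=np.array([[s[0],-s[1]],[s[1],s[0]]]); ctr=s[2:]
    k=np.linalg.inv(S)@(wbp(c,*knob,zk)-ctr)
    print('ring r',np.hypot(s[0],s[1]),'yaw',np.degrees(np.arctan2(s[1],s[0])),'ctr',ctr,'res',res, 'knob angle',np.degrees(np.arctan2(-k[1],k[0]))%360,'r',np.hypot(*k)*np.hypot(s[0],s[1]))
def autom(c,box,thr=185):
    im=c['color'].astype(int); w=np.zeros(im.shape[:2],bool);u0,u1,v0,v1=box; w[v0:v1,u0:u1]=(im.min(2)>thr)[v0:v1,u0:u1]
    n,l,st,ce=cv2.connectedComponentsWithStats(w.astype(np.uint8))
    return [(st[i,4],ce[i].round(1)) for i in range(1,n) if st[i,4]>15]
E
python3 - <<'E'
from h import *
z=lambda x,y:(220+x/4-.4,150+y/4-.4)
c=dict(np.load('/tmp/w6.npz'))
wangle(c,{4:z(92,327),5:z(233,189),6:z(432,138),7:z(619,190),8:z(733,323),9:z(753,485)},z(233,573))
c=dict(np.load('/tmp/w5.npz'))
wangle(c,{4:z(116,252),5:z(259,110),6:z(460,58),7:z(649,113),8:z(764,252),1:z(254,693)},z(235,576))
E
```

```text
ring r 0.05042590512448173 yaw -5.692958080641581 ctr [ 0.58641219 -0.05833613] res [4.26133789e-08] knob angle 118.63255535263275 r 0.028579842119849822
ring r 0.05040046634159259 yaw -5.746847991642907 ctr [ 0.58626688 -0.05834161] res [1.60814958e-07] knob angle 96.43113937115193 r 0.028594761036378608
```

The camera gives 118.6° and the TCP 117.5°, both close to 4 o'clock. Now turning anticlockwise.

Run:
```python
from h import *
plan(DC,[-15]*12,r=.0284)
```

```text
th 118.16 r 28.98 F [ 4.6  0.3 -2.1] t 12.125
end -61.83816970686834
[[[-0.0021, 0.0072, 0.0003], [0, 0, 0], 5],
[[-0.0007, 0.0074, 0.0], [0, 0, 0], 5],
[[0.0012, 0.0073, 0.0], [0, 0, 0], 5],
[[0.0031, 0.0068, 0.0], [0, 0, 0], 5],
[[0.0047, 0.0057, 0.0], [0, 0, 0], 5],
[[0.006, 0.0043, 0.0], [0, 0, 0], 5],
[[0.0069, 0.0026, -0.0], [0, 0, 0], 5],
[[0.0074, 0.0007, -0.0], [0, 0, 0], 5],
[[0.0073, -0.0012, -0.0], [0, 0, 0], 5],
[[0.0068, -0.0031, -0.0], [0, 0, 0], 5],
[[0.0057, -0.0047, -0.0], [0, 0, 0], 5],
[[0.0043, -0.006, -0.0], [0, 0, 0], 5]]
rot err [ 0.00387737  0.00246374 -0.00102651]
```

>>> step_arm(motion=[[[-0.0021,0.0072,0],[0.004,0.002,-0.001],5],[[-0.0007,0.0074,0],[0,0,0],5],[[0.0012,0.0073,0],[0,0,0],5],[[0.0031,0.0068,0],[0,0,0],5],[[0.0047,0.0057,0],[0,0,0],5],[[0.006,0.0043,0],[0,0,0],5],[[0.0069,0.0026,0],[0,0,0],5],[[0.0074,0.0007,0],[0,0,0],5],[[0.0073,-0.0012,0],[0,0,0],5],[[0.0068,-0.0031,0],[0,0,0],5],[[0.0057,-0.0047,0],[0,0,0],5],[[0.0043,-0.006,0],[0,0,0],5]])

```text
time: 13.62
ee_pos: [0.5993, -0.0322, 0.1567]
tcp_rot: [0.741, 0.671, -0.006, 0.0]
ft_force: [-3.7, -8.6, 0.2]
grip_width: 0.144
```

Run:
```python
from h import *
plan(DC,[-15]*12,r=.0284)
```

```text
th 296.25 r 28.91 F [-3.7 -8.6  0.2] t 13.625
end 116.24960637501806
[[[0.0019, -0.0073, -0.0003], [0, 0, 0], 5],
[[0.0005, -0.0074, 0.0], [0, 0, 0], 5],
[[-0.0015, -0.0073, 0.0001], [0, 0, 0], 5],
[[-0.0033, -0.0066, 0.0001], [0, 0, 0], 5],
[[-0.0049, -0.0056, 0.0001], [0, 0, 0], 5],
[[-0.0062, -0.0041, 0.0001], [0, 0, 0], 5],
[[-0.007, -0.0024, 0.0001], [0, 0, 0], 5],
[[-0.0074, -0.0005, 0.0001], [0, 0, 0], 5],
[[-0.0073, 0.0015, 0.0001], [0, 0, 0], 5],
[[-0.0066, 0.0033, 0.0], [0, 0, 0], 5],
[[-0.0056, 0.0049, 0.0], [0, 0, 0], 5],
[[-0.0041, 0.0062, -0.0], [0, 0, 0], 5]]
rot err [-0.00725331  0.00865213 -0.00138616]
```

>>> step_arm(motion=[[[0.0019,-0.0073,0],[-0.007,0.009,-0.001],5],[[0.0005,-0.0074,0],[0,0,0],5],[[-0.0015,-0.0073,0],[0,0,0],5],[[-0.0033,-0.0066,0],[0,0,0],5],[[-0.0049,-0.0056,0],[0,0,0],5],[[-0.0062,-0.0041,0],[0,0,0],5],[[-0.007,-0.0024,0],[0,0,0],5],[[-0.0074,-0.0005,0],[0,0,0],5],[[-0.0073,0.0015,0],[0,0,0],5],[[-0.0066,0.0033,0],[0,0,0],5],[[-0.0056,0.0049,0],[0,0,0],5],[[-0.0041,0.0062,0],[0,0,0],5]])

```text
time: 15.12
ee_pos: [0.5692, -0.0824, 0.1569]
tcp_rot: [0.74, 0.672, 0.003, -0.0]
ft_force: [1.3, 8.1, 1.4]
grip_width: 0.146
```

Run:
```python
from h import *
plan(DC,[-14]*9,r=.0284)
```

```text
th 114.54 r 29.65 F [1.3 8.1 1.4] t 15.125
end -11.464844880800385
[[[-0.001, 0.0071, -0.0], [0, 0, 0], 5],
[[-0.0004, 0.0069, 0.0], [0, 0, 0], 5],
[[0.0013, 0.0068, 0.0], [0, 0, 0], 5],
[[0.0029, 0.0063, 0.0], [0, 0, 0], 5],
[[0.0043, 0.0054, 0.0], [0, 0, 0], 5],
[[0.0055, 0.0042, 0.0], [0, 0, 0], 5],
[[0.0063, 0.0028, 0.0], [0, 0, 0], 5],
[[0.0068, 0.0012, 0.0], [0, 0, 0], 5],
[[0.0069, -0.0005, 0.0], [0, 0, 0], 5]]
rot err [ 0.0039457  -0.0047063   0.00079704]
```

>>> step_arm(motion=[[[-0.001,0.0071,0],[0.004,-0.005,0.001],5],[[-0.0004,0.0069,0],[0,0,0],5],[[0.0013,0.0068,0],[0,0,0],5],[[0.0029,0.0063,0],[0,0,0],5],[[0.0043,0.0054,0],[0,0,0],5],[[0.0055,0.0042,0],[0,0,0],5],[[0.0063,0.0028,0],[0,0,0],5],[[0.0068,0.0012,0],[0,0,0],5]])

```text
time: 16.12
ee_pos: [0.6126, -0.0614, 0.1568]
tcp_rot: [0.741, 0.671, -0.003, -0.001]
ft_force: [-5.6, -4.1, 2.6]
grip_width: 0.152
```

Run:
```python
from h import *
t,_=rel(); d=((330-t)+180)%360-180; print(d)
plan(DC,[d/5]*5,r=.0284)
c=snap('wrist','w7')
zoom(c,'z7',240,440,80,300,3)
```

```text
-33.667778157477926
th 3.67 r 28.87 F [-5.6 -4.1  2.6] t 16.125
end -30.000000000000007
[[[0.0034, -0.0005, -0.0002], [0, 0, 0], 5],
[[0.0033, -0.0004, -0.0], [0, 0, 0], 5],
[[0.0032, -0.0008, -0.0], [0, 0, 0], 5],
[[0.0031, -0.0011, -0.0], [0, 0, 0], 5],
[[0.003, -0.0015, -0.0], [0, 0, 0], 5]]
rot err [-0.00473021  0.00290723 -0.00186634]
```

View pics/w7.png

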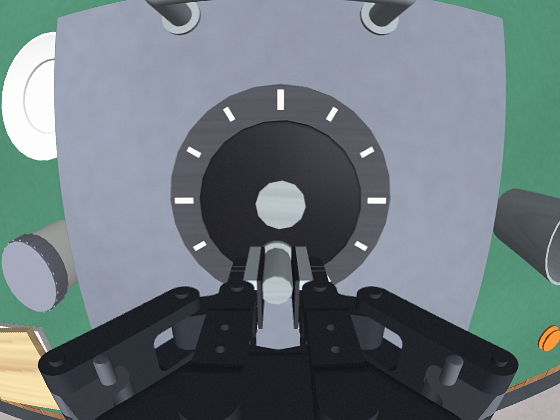

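>>> step_arm(motion=[[[0.0034,-0.0005,0],[-0.005,0.003,-0.002],5],[[0.0033,-0.0004,0],[0,0,0],5],[[0.0032,-0.0008,0],[0,0,0],5],[[0.0031,-0.0011,0],[0,0,0],5],[[0.003,-0.0015,0],[0,0,0],5]])

```text
time: 16.8
ee_pos: [0.6096, -0.0441, 0.1568]
tcp_rot: [0.741, 0.672, -0.0, 0.001]
ft_force: [-2.6, -5.4, 2.3]
grip_width: 0.146
```

Run:
```python
from h import *
t,_=rel(); d=((330-t)+180)%360-180; print(d)
plan(DC,[d/1]*1,r=.0284)
c=snap('wrist','w8')
zoom(c,'z8',140,360,80,310,3.3)
print(autom(c,(140,380,60,320)))
```

```text
1.9818548120523474
th 328.02 r 28.47 F [-2.6 -5.4  2.3] t 16.8
end 330.0
[[[-0.0009, 0.0005, -0.0002], [0, 0, 0], 5]]
rot err [0.0008775  0.00131869 0.00021121]
[(np.int32(145), array([245. , 108.9])), (np.int32(72), array([194.9, 123.7])), (np.int32(78), array([296.8, 122.3])), (np.int32(76), array([333.2, 160. ])), (np.int32(68), array([162.1, 161.3])), (np.int32(119), array([234.1, 197.4])), (np.int32(548), array([245.3, 212.5])), (np.int32(102), array([154. , 208.5])), (np.int32(114), array([344. , 208.5])), (np.int32(62), array([284.4, 248.9])), (np.int32(54), array([170.3, 251.9])), (np.int32(60), array([329. , 253.6])), (np.int32(50), array([204.9, 282.8])), (np.int32(34), array([254. , 283.9])), (np.int32(29), array([301.6, 283.8])), (np.int32(24), array([266.9, 288.4])), (np.int32(18), array([280.6, 287.9])), (np.int32(62), array([276. , 295.2]))]
```

View pics/z8.png

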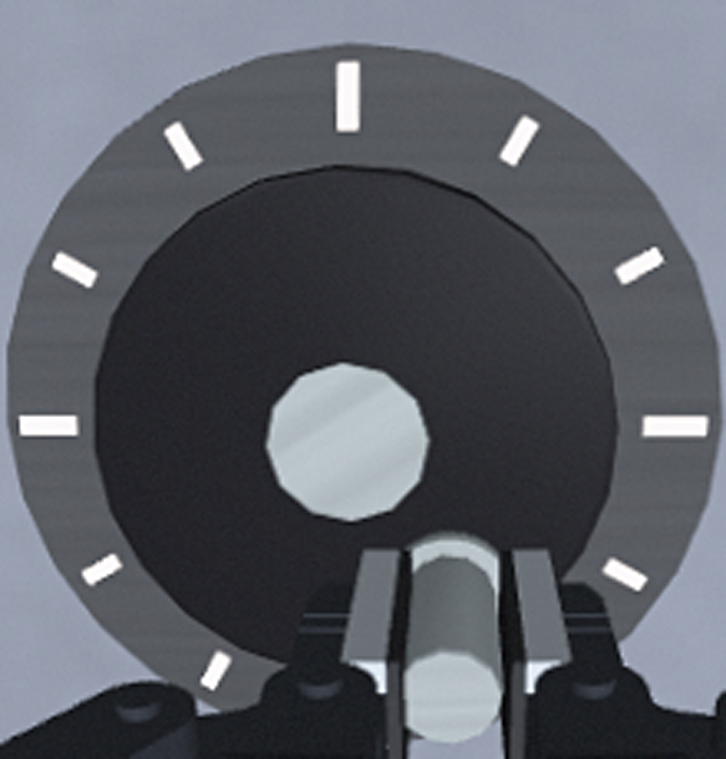

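Run:
```python
from h import *
c=dict(np.load('/tmp/w8.npz'))
z=lambda x,y:(140+x/3.3-.4,80+y/3.3-.4)
wangle(c,{6:(245,108.9),5:(194.9,123.7),7:(296.8,122.3),8:(333.2,160),4:(162.1,161.3),3:(154,208.5),9:(344,208.5),2:(170.3,251.9),10:(329,253.6),1:(204.9,282.8)},z(452,697))
plan(DC,[8]*12,r=.0284)
```

```text
ring r 0.050376387778907974 yaw -5.688086160960086 ctr [ 0.58601943 -0.05860455] res [6.57714586e-08] knob angle 325.73293513741487 r 0.027684380379028956
th 327.16 r 28.44 F [-1.9 -4.3  1.5] t 16.85
end 423.16431839211003
[[[-0.0035, 0.0019, -0.0002], [0, 0, 0], 5],
[[-0.0037, 0.0014, 0.0], [0, 0, 0], 5],
[[-0.0039, 0.0009, 0.0], [0, 0, 0], 5],
[[-0.0039, 0.0003, 0.0], [0, 0, 0], 5],
[[-0.004, -0.0002, 0.0], [0, 0, 0], 5],
[[-0.0039, -0.0008, 0.0], [0, 0, 0], 5],
[[-0.0037, -0.0013, 0.0], [0, 0, 0], 5],
[[-0.0035, -0.0018, 0.0], [0, 0, 0], 5],
[[-0.0032, -0.0023, 0.0], [0, 0, 0], 5],
[[-0.0029, -0.0027, 0.0], [0, 0, 0], 5],
[[-0.0025, -0.0031, 0.0], [0, 0, 0], 5],
[[-0.002, -0.0034, 0.0], [0, 0, 0], 5]]
rot err [0.00065742 0.00121338 0.00046515]
```

The wrist image gives 325.7° and the TCP 327.2°, about 3–4° past 11 and inside the 7° tolerance. Going clockwise now, at medium speed to about 2 o'clock and slowly after that.

>>> step_arm(motion=[[[-0.0035,0.0019,0],[0,0,0],5],[[-0.0037,0.0014,0],[0,0,0],5],[[-0.0039,0.0009,0],[0,0,0],5],[[-0.0039,0.0003,0],[0,0,0],5],[[-0.004,-0.0002,0],[0,0,0],5],[[-0.0039,-0.0008,0],[0,0,0],5],[[-0.0037,-0.0013,0],[0,0,0],5],[[-0.0035,-0.0018,0],[0,0,0],5],[[-0.0032,-0.0023,0],[0,0,0],5],[[-0.0029,-0.0027,0],[0,0,0],5],[[-0.0025,-0.0031,0],[0,0,0],5]])

```text
time: 18.23
ee_pos: [0.5983, -0.0823, 0.157]
tcp_rot: [0.74, 0.672, 0.002, -0.0]
ft_force: [0.6, 3.1, 1.8]
grip_width: 0.153
```

Run:
```python
from h import *
plan(DC,[3]*8,r=.0284)
```

```text
th 55.34 r 29.2 F [0.6 3.1 1.8] t 18.225
end 79.34246569183213
[[[-0.0002, -0.0017, -0.0], [0, 0, 0], 5],
[[-0.0007, -0.0013, -0.0], [0, 0, 0], 5],
[[-0.0007, -0.0013, -0.0], [0, 0, 0], 5],
[[-0.0006, -0.0014, -0.0], [0, 0, 0], 5],
[[-0.0005, -0.0014, -0.0], [0, 0, 0], 5],
[[-0.0005, -0.0014, -0.0], [0, 0, 0], 5],
[[-0.0004, -0.0014, -0.0], [0, 0, 0], 5],
[[-0.0003, -0.0015, -0.0], [0, 0, 0], 5]]
rot err [ 0.00301084 -0.00351931  0.00152678]
```

>>> step_arm(motion=[[[-0.0005,-0.0015,0],[0.003,-0.003,0.001],5],[[-0.0007,-0.0013,0],[0,0,0],5],[[-0.0007,-0.0013,0],[0,0,0],5],[[-0.0006,-0.0014,0],[0,0,0],5],[[-0.0005,-0.0014,0],[0,0,0],5],[[-0.0005,-0.0014,0],[0,0,0],5],[[-0.0004,-0.0014,0],[0,0,0],5],[[-0.0003,-0.0015,0],[0,0,0],5]])

```text
time: 19.23
ee_pos: [0.5864, -0.0859, 0.1571]
tcp_rot: [0.741, 0.672, 0.0, 0.0]
ft_force: [4.6, 1.9, 0.9]
grip_width: 0.15
```

Run:
```python
from h import *
plan(DC,[2.5]*10,r=.0284)
```

```text
th 79.85 r 29.18 F [4.6 1.9 0.9] t 19.225
end 104.85214730118756
[[[0.0006, -0.0014, 0.0001], [0, 0, 0], 5],
[[-0.0001, -0.0012, -0.0], [0, 0, 0], 5],
[[-0.0001, -0.0012, -0.0], [0, 0, 0], 5],
[[-0.0, -0.0012, -0.0], [0, 0, 0], 5],
[[0.0, -0.0012, -0.0], [0, 0, 0], 5],
[[0.0001, -0.0012, -0.0], [0, 0, 0], 5],
[[0.0001, -0.0012, -0.0], [0, 0, 0], 5],
[[0.0002, -0.0012, -0.0], [0, 0, 0], 5],
[[0.0002, -0.0012, -0.0], [0, 0, 0], 5],
[[0.0003, -0.0012, -0.0], [0, 0, 0], 5]]
rot err [0.00098615 0.00014364 0.00039206]
```

>>> step_arm(motion=[[[0.0003,-0.0012,0],[0,0,0],5],[[0,-0.0012,0],[0,0,0],5],[[0,-0.0012,0],[0,0,0],5],[[0,-0.0012,0],[0,0,0],5],[[0,-0.0012,0],[0,0,0],5],[[0.0001,-0.0012,0],[0,0,0],5]])

```text
time: 19.98
ee_pos: [0.579, -0.0854, 0.1572]
tcp_rot: [0.741, 0.672, -0.0, 0.001]
ft_force: [3.0, -0.1, 1.0]
grip_width: 0.147
```

Run:
```python
from h import *
plan(DC,[2.5]*6,r=.0284)
```

```text
th 94.58 r 29.03 F [ 3.  -0.1  1. ] t 19.975
end 109.58237052118429
[[[0.0007, -0.0012, 0.0002], [0, 0, 0], 5],
[[0.0002, -0.0012, -0.0], [0, 0, 0], 5],
[[0.0002, -0.0012, -0.0], [0, 0, 0], 5],
[[0.0003, -0.0012, -0.0], [0, 0, 0], 5],
[[0.0003, -0.0012, -0.0], [0, 0, 0], 5],
[[0.0004, -0.0012, -0.0], [0, 0, 0], 5]]
rot err [1.45938411e-03 1.52265273e-03 1.62421558e-05]
```

>>> step_arm(motion=[[[0.0005,-0.0012,0],[0.001,0.001,0],5],[[0.0002,-0.0012,0],[0,0,0],5],[[0.0002,-0.0012,0],[0,0,0],5],[[0.0003,-0.0012,0],[0,0,0],5],[[0.0003,-0.0012,0],[0,0,0],5],[[0.0004,-0.0012,0],[0,0,0],5]])

```text
time: 20.72
ee_pos: [0.5715, -0.0829, 0.1572]
tcp_rot: [0.741, 0.672, -0.0, 0.0]
ft_force: [3.0, -0.9, 1.0]
grip_width: 0.149
```

Run:
```python
from h import *
plan(DC,[2.5]*6,r=.0284)
```

```text
th 110.23 r 28.95 F [ 3.  -0.9  1. ] t 20.725
end 125.22719159741904
[[[0.001, -0.001, 0.0002], [0, 0, 0], 5],
[[0.0005, -0.0011, -0.0], [0, 0, 0], 5],
[[0.0006, -0.0011, -0.0], [0, 0, 0], 5],
[[0.0006, -0.0011, -0.0], [0, 0, 0], 5],
[[0.0006, -0.0011, -0.0], [0, 0, 0], 5],
[[0.0007, -0.001, -0.0], [0, 0, 0], 5]]
rot err [ 0.00037064  0.00102737 -0.00023635]
```

>>> step_arm(motion=[[[0.0007,-0.0011,0],[0,0.001,0],5],[[0.0005,-0.0011,0],[0,0,0],5],[[0.0006,-0.0011,0],[0,0,0],5],[[0.0006,-0.0011,0],[0,0,0],5],[[0.0006,-0.0011,0],[0,0,0],5],[[0.0007,-0.001,0],[0,0,0],5]])

```text
time: 21.48
ee_pos: [0.5649, -0.0784, 0.1572]
tcp_rot: [0.741, 0.672, -0.0, 0.0]
ft_force: [2.7, -0.6, 0.1]
grip_width: 0.141
```

Run:
```python
from h import *
plan(DC,[2.5]*6,r=.0284)
```

```text
th 126.1 r 28.9 F [ 2.7 -0.6  0.1] t 21.475
end 141.09625932541115
[[[0.0012, -0.0007, 0.0002], [0, 0, 0], 5],
[[0.0008, -0.001, -0.0], [0, 0, 0], 5],
[[0.0008, -0.0009, -0.0], [0, 0, 0], 5],
[[0.0009, -0.0009, -0.0], [0, 0, 0], 5],
[[0.0009, -0.0008, -0.0], [0, 0, 0], 5],
[[0.0009, -0.0008, -0.0], [0, 0, 0], 5]]
rot err [ 0.00027091  0.0003143  -0.00031914]
```

>>> step_arm(motion=[[[0.001,-0.0008,0],[0,0,0],5],[[0.0008,-0.001,0],[0,0,0],5],[[0.0008,-0.0009,0],[0,0,0],5],[[0.0009,-0.0009,0],[0,0,0],5],[[0.0009,-0.0008,0],[0,0,0],5],[[0.0009,-0.0008,0],[0,0,0],5]])

```text
time: 22.22
ee_pos: [0.5599, -0.0723, 0.1572]
tcp_rot: [0.741, 0.672, -0.0, 0.0]
ft_force: [3.5, -0.4, 0.8]
grip_width: 0.145
```

Run:
```python
from h import *
plan(DC,[2.5]*6,r=.0284)
```

```text
th 141.74 r 28.74 F [ 3.5 -0.4  0.8] t 22.225
end 156.73524311989345
[[[0.0012, -0.0005, 0.0002], [0, 0, 0], 5],
[[0.001, -0.0007, -0.0], [0, 0, 0], 5],
[[0.0011, -0.0007, -0.0], [0, 0, 0], 5],
[[0.0011, -0.0006, -0.0], [0, 0, 0], 5],
[[0.0011, -0.0006, -0.0], [0, 0, 0], 5],
[[0.0011, -0.0005, -0.0], [0, 0, 0], 5]]
rot err [ 0.00028207  0.00063544 -0.00037294]
```

>>> step_arm(motion=[[[0.0011,-0.0006,0],[0,0,0],5],[[0.001,-0.0007,0],[0,0,0],5],[[0.0011,-0.0007,0],[0,0,0],5],[[0.0011,-0.0006,0],[0,0,0],5],[[0.0011,-0.0006,0],[0,0,0],5],[[0.0011,-0.0005,0],[0,0,0],5]])

```text
time: 22.98
ee_pos: [0.5567, -0.0651, 0.1571]
tcp_rot: [0.741, 0.672, -0.0, 0.0]
ft_force: [2.4, -2.4, -0.2]
grip_width: 0.148
```

Run:
```python
from h import *
plan(DC,[2.5]*6,r=.0284)
```

```text
th 157.46 r 28.62 F [ 2.4 -2.4 -0.2] t 22.975
end 172.4644265051994
[[[0.0012, -0.0002, 0.0001], [0, 0, 0], 5],
[[0.0012, -0.0004, -0.0], [0, 0, 0], 5],
[[0.0012, -0.0003, -0.0], [0, 0, 0], 5],
[[0.0012, -0.0003, -0.0], [0, 0, 0], 5],
[[0.0012, -0.0002, -0.0], [0, 0, 0], 5],
[[0.0012, -0.0002, -0.0], [0, 0, 0], 5]]
rot err [ 0.00041101  0.00092117 -0.00044204]
```

>>> step_arm(motion=[[[0.0012,-0.0003,0],[0,0.001,0],5],[[0.0012,-0.0004,0],[0,0,0],5],[[0.0012,-0.0003,0],[0,0,0],5],[[0.0012,-0.0003,0],[0,0,0],5],[[0.0012,-0.0002,0],[0,0,0],5],[[0.0012,-0.0002,0],[0,0,0],5]])

```text
time: 23.72
ee_pos: [0.5557, -0.0573, 0.1572]
tcp_rot: [0.741, 0.672, 0.0, 0.0]
ft_force: [2.1, -0.1, 0.6]
grip_width: 0.146
```

Run:
```python
from h import *
plan(DC,[2.5]*6,r=.0284)
```

```text
th 173.39 r 28.43 F [ 2.1 -0.1  0.6] t 23.725
end 188.392378203627
[[[0.0012, -0.0001, 0.0002], [0, 0, 0], 5],
[[0.0012, -0.0001, 0.0], [0, 0, 0], 5],
[[0.0012, -0.0, 0.0], [0, 0, 0], 5],
[[0.0012, 0.0, 0.0], [0, 0, 0], 5],
[[0.0012, 0.0001, 0.0], [0, 0, 0], 5],
[[0.0012, 0.0002, 0.0], [0, 0, 0], 5]]
rot err [ 0.00043537 -0.0001773  -0.00056038]
```

>>> step_arm(motion=[[[0.0012,-0.0001,0],[0,0,0],5],[[0.0012,-0.0001,0],[0,0,0],5],[[0.0012,0,0],[0,0,0],5],[[0.0012,0,0],[0,0,0],5],[[0.0012,0.0001,0],[0,0,0],5],[[0.0012,0.0002,0],[0,0,0],5]])

```text
time: 24.48
ee_pos: [0.5565, -0.0502, 0.1571]
tcp_rot: [0.741, 0.672, -0.0, 0.001]
ft_force: [1.2, -7.6, -0.3]
grip_width: 0.152
```

Run:
```python
from h import *
plan(DC,[2.5]*6,r=.0284)
```

```text
th 187.88 r 28.41 F [ 1.2 -7.6 -0.3] t 24.475
end 202.8771730088736
[[[0.0012, 0.0002, 0.0001], [0, 0, 0], 5],
[[0.0012, 0.0002, -0.0], [0, 0, 0], 5],
[[0.0012, 0.0003, -0.0], [0, 0, 0], 5],
[[0.0012, 0.0004, -0.0], [0, 0, 0], 5],
[[0.0012, 0.0004, -0.0], [0, 0, 0], 5],
[[0.0012, 0.0005, -0.0], [0, 0, 0], 5]]
rot err [ 0.00027506  0.00136622 -0.00074923]
```

The reaction along the turn rose to 7.6 N and the last step came up short, so this may be the bolt. I'll test it gently with two rows.

>>> step_arm(motion=[[[0.001,0.0002,0],[0,0.001,0],5],[[0.001,0.0002,0],[0,0,0],5]])

```text
time: 24.72
ee_pos: [0.5566, -0.0498, 0.1571]
tcp_rot: [0.741, 0.671, -0.002, 0.001]
ft_force: [1.4, -8.7, 0.6]
grip_width: 0.147
```

Run:
```python
from h import *
plan(DC,[-2]*2,r=.0284)
```

```text
th 188.67 r 28.34 F [ 1.4 -8.7  0.6] t 24.725
end 184.67207660524255
[[[-0.001, -0.0002, 0.0001], [0, 0, 0], 5],
[[-0.001, -0.0001, 0.0], [0, 0, 0], 5]]
rot err [-0.00061722  0.00457863 -0.00194029]
```

>>> step_arm(motion=[[[0.0012,0.0002,0],[0,0.004,-0.002],5],[[0.0012,0.0002,0],[0,0,0],5]])

```text
time: 24.98
ee_pos: [0.5567, -0.0495, 0.1571]
tcp_rot: [0.741, 0.671, -0.003, 0.001]
ft_force: [-0.4, -10.0, 1.1]
grip_width: 0.148
```

Run:
```python
from h import *
plan(DC,[-2]*2,r=.0284)
```

```text
th 189.25 r 28.35 F [ -0.4 -10.    1.1] t 24.975
end 185.2479155418943
[[[-0.001, -0.0002, 0.0001], [0, 0, 0], 5],
[[-0.001, -0.0001, 0.0], [0, 0, 0], 5]]
rot err [-0.00168657  0.0057063  -0.00146304]
```

Solid clockwise. Now a light backward check to see whether it is held both ways.

>>> step_arm(motion=[[[-0.001,-0.0002,0],[0,0.005,-0.001],5],[[-0.001,-0.0002,0],[0,0,0],5],[[-0.0012,-0.0002,0],[0,0,0],5]])

```text
time: 25.35
ee_pos: [0.5558, -0.0529, 0.1571]
tcp_rot: [0.741, 0.672, -0.001, -0.0]
ft_force: [4.3, -0.1, -0.7]
grip_width: 0.146
```

Run:
```python
from h import *
plan(DC,[-2]*2,r=.0284)
c=snap('wrist','w9')
```

```text
th 182.31 r 28.59 F [ 4.3 -0.1 -0.7] t 25.35
end 178.31304803999382
[[[-0.001, 0.0002, 0.0001], [0, 0, 0], 5],
[[-0.001, 0.0, 0.0], [0, 0, 0], 5]]
rot err [-0.00165869  0.00080869 -0.00076344]
```

View pics/w9.png

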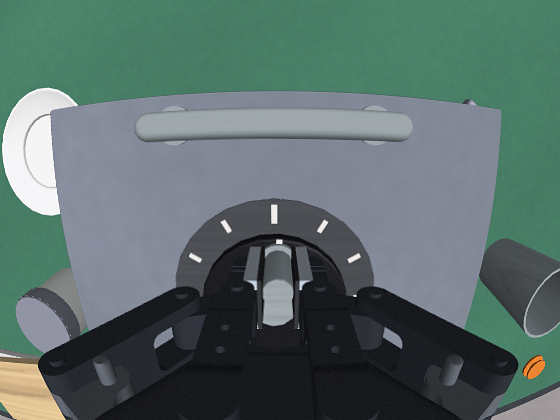

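>>> step_arm(motion=[[[-0.001,0,0],[-0.001,0,0],5],[[-0.001,0,0],[0,0,0],5]])

```text
time: 25.65
ee_pos: [0.5556, -0.0547, 0.1571]
tcp_rot: [0.741, 0.672, -0.0, -0.0]
ft_force: [5.0, 3.0, -0.3]
grip_width: 0.146
```

Run:
```python
from h import *
plan(DC,[-2]*2,r=.0284)
```

```text
th 178.67 r 28.59 F [ 5.   3.  -0.3] t 25.65
end 174.67238837287485
[[[-0.001, 0.0002, 0.0001], [0, 0, 0], 5],
[[-0.001, 0.0001, 0.0], [0, 0, 0], 5]]
rot err [-0.0005671   0.00016231 -0.00044531]
```

Run:
```python
from h import *
c=dict(np.load('/tmp/w9.npz')); zoom(c,'z9',170,380,190,340,3.8); print(autom(c,(180,380,190,340)))
c=snap('wrist','w10'); zoom(c,'z10',170,380,190,340,3.8);print(autom(c,(180,380,190,340)))
```

```text
[(np.int32(113), array([273.5, 213.9])), (np.int32(56), array([225.9, 226. ])), (np.int32(58), array([322.1, 226.1])), (np.int32(24), array([278.5, 241.5])), (np.int32(49), array([194.9, 257.4])), (np.int32(53), array([353.5, 257.9])), (np.int32(23), array([253.7, 283.6])), (np.int32(25), array([301.4, 283.4]))]
[(np.int32(113), array([277.5, 213.9])), (np.int32(60), array([229.3, 226.1])), (np.int32(60), array([325.5, 226.2])), (np.int32(23), array([277.6, 241.4])), (np.int32(51), array([197.9, 257.4])), (np.int32(50), array([356.8, 257.6])), (np.int32(23), array([253.7, 283.6])), (np.int32(24), array([301.5, 283.3]))]
```

View pics/z9.png

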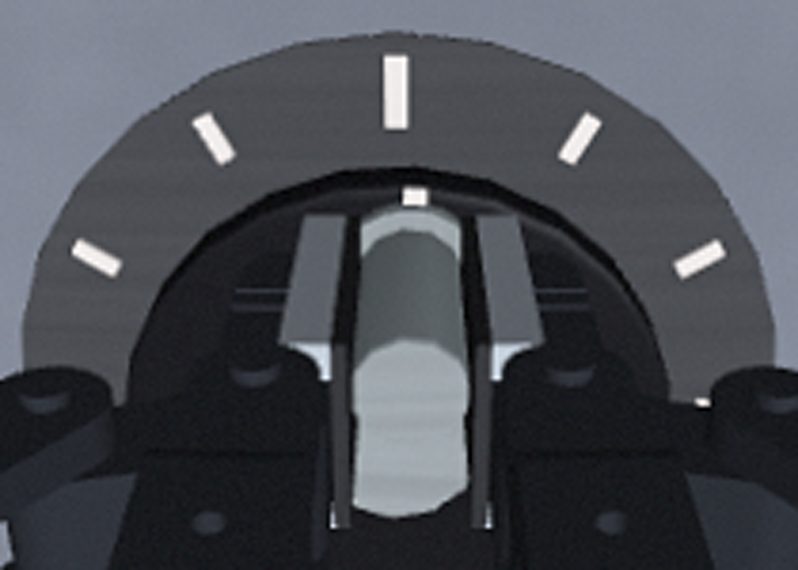

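View pics/z10.png

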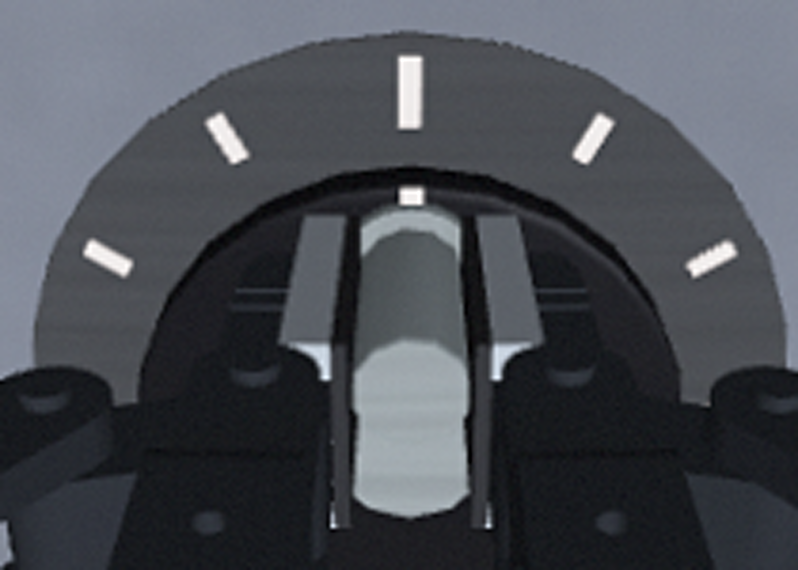

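The dial index moved between the two images and now sits exactly at 6 o'clock, so the dial is not held backward yet. I'll turn clockwise again to the stop and dwell there with light pressure.

>>> step_arm(motion=[[[0.0012,0,0],[0,0,0],5],[[0.0012,0,0],[0,0,0],5],[[0.0012,0.0001,0],[0,0,0],5]])

```text
time: 26.08
ee_pos: [0.5561, -0.0514, 0.1571]
tcp_rot: [0.741, 0.672, -0.001, 0.0]
ft_force: [3.6, -2.1, -0.2]
grip_width: 0.148
```

Run:
```python
from h import *
plan(DC,[2]*2,r=.0284)
```

```text
th 185.39 r 28.55 F [ 3.6 -2.1 -0.2] t 26.075
end 189.39151960376913
[[[0.001, 0.0003, 0.0001], [0, 0, 0], 5],
[[0.001, 0.0001, -0.0], [0, 0, 0], 5]]
rot err [-0.00061396  0.00117542 -0.00073998]
```

>>> step_arm(motion=[[[0.0012,0.0001,0],[0,0,0],5],[[0.0012,0.0002,0],[0,0,0],5]])

```text
time: 26.32
ee_pos: [0.5565, -0.0499, 0.1571]
tcp_rot: [0.741, 0.671, -0.002, 0.001]
ft_force: [1.9, -8.7, 0.5]
grip_width: 0.151
```

Run:
```python
from h import *
plan(DC,[2]*2,r=.0284)
c=snap('wrist','w11'); zoom(c,'z11',170,380,190,340,3.8);print(autom(c,(180,380,190,340)))
```

```text
th 188.38 r 28.43 F [ 1.9 -8.7  0.5] t 26.325
end 192.3830052968304
[[[0.001, 0.0002, 0.0001], [0, 0, 0], 5],
[[0.001, 0.0002, -0.0], [0, 0, 0], 5]]
rot err [-0.00080587  0.00412898 -0.00131035]
[(np.int32(101), array([268.2, 212.7])), (np.int32(61), array([220.6, 225. ])), (np.int32(62), array([316.8, 225.3])), (np.int32(24), array([279.5, 241.3])), (np.int32(52), array([189.6, 256.2])), (np.int32(50), array([348.7, 257.1])), (np.int32(23), array([253.7, 283.6])), (np.int32(25), array([301.4, 283.4]))]
```

View pics/z11.png

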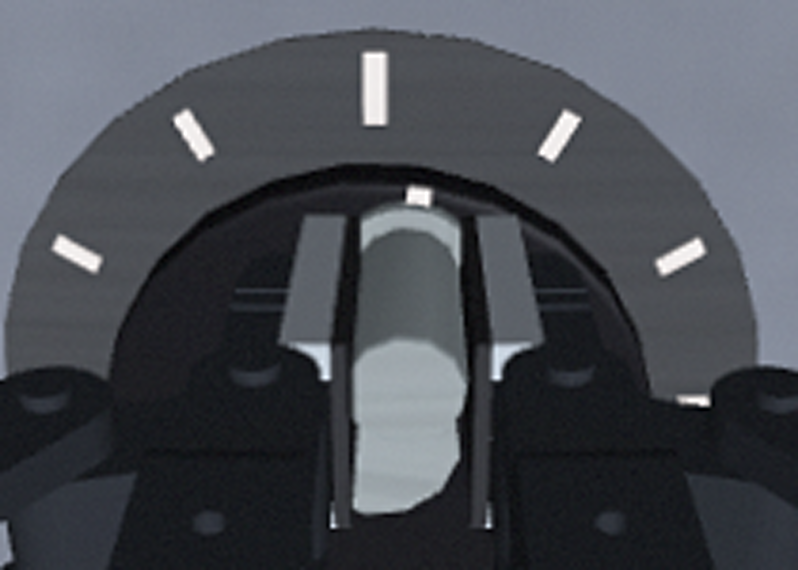

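```bash
cat >> h.py <<'E'
def dang(c,marks,idx):
    wangle(c,marks,idx,.132)
E
python3 - <<'E'
from h import *
for f,m in (('w9',[(273.5,213.9),(225.9,226),(322.1,226.1),(194.9,257.4),(353.5,257.9),(278.5,241.5)]),('w10',[(277.5,213.9),(229.3,226.1),(325.5,226.2),(197.9,257.4),(356.8,257.6),(277.6,241.4)]),('w11',[(268.2,212.7),(220.6,225),(316.8,225.3),(189.6,256.2),(348.7,257.1),(279.5,241.3)])):
    c=dict(np.load(f'/tmp/{f}.npz')); dang(c,{6:m[0],5:m[1],7:m[2],4:m[3],8:m[4]},m[5])
plan(DC,[-2.5]*8,r=.0284)
E
```

```text
ring r 0.05036507333578481 yaw -5.74674727772626 ctr [ 0.58652124 -0.05871347] res [4.20606881e-08] knob angle 183.5650013313974 r 0.038871212026742256
ring r 0.050394184424767875 yaw -5.743857646766825 ctr [ 0.5865363 -0.058655 ] res [1.87937809e-08] knob angle 180.15528843448797 r 0.03886597585763183
ring r 0.050456755561046146 yaw -5.813634236628753 ctr [ 0.58648923 -0.05871235] res [2.02273828e-08] knob angle 188.5649792968807 r 0.0388635983828613
th 188.43 r 28.43 F [ 2.1 -7.6 -0.1] t 26.375
end 168.4287393327166
[[[-0.0012, -0.0001, 0.0001], [0, 0, 0], 5],
[[-0.0012, -0.0001, 0.0], [0, 0, 0], 5],
[[-0.0012, -0.0, 0.0], [0, 0, 0], 5],
[[-0.0012, 0.0, 0.0], [0, 0, 0], 5],
[[-0.0012, 0.0001, 0.0], [0, 0, 0], 5],
[[-0.0012, 0.0001, 0.0], [0, 0, 0], 5],
[[-0.0012, 0.0002, 0.0], [0, 0, 0], 5],
[[-0.0012, 0.0002, 0.0], [0, 0, 0], 5]]
rot err [-0.00087716  0.00425363 -0.00138598]
```

>>> step_arm(motion=[[[-0.0012,-0.0001,0],[0,0.004,-0.001],5],[[-0.0012,-0.0001,0],[0,0,0],5],[[-0.0012,0,0],[0,0,0],5],[[-0.0012,0,0],[0,0,0],5],[[-0.0012,0.0001,0],[0,0,0],5],[[-0.0012,0.0001,0],[0,0,0],5],[[-0.0012,0.0002,0],[0,0,0],5],[[-0.0012,0.0002,0],[0,0,0],5]])

```text
time: 27.38
ee_pos: [0.5556, -0.0561, 0.1571]
tcp_rot: [0.74, 0.673, 0.003, -0.003]
ft_force: [2.9, 10.0, 1.6]
grip_width: 0.141
```

Run:
```python
from h import *
plan(DC,[2.5]*8,r=.0284)
```

```text
th 175.84 r 28.53 F [ 2.9 10.   1.6] t 27.375
end 195.84266338766807
[[[0.0012, 0.0001, 0.0001], [0, 0, 0], 5],
[[0.0012, -0.0, 0.0], [0, 0, 0], 5],
[[0.0012, 0.0, 0.0], [0, 0, 0], 5],
[[0.0012, 0.0001, 0.0], [0, 0, 0], 5],
[[0.0012, 0.0002, 0.0], [0, 0, 0], 5],
[[0.0012, 0.0002, 0.0], [0, 0, 0], 5],
[[0.0012, 0.0003, 0.0], [0, 0, 0], 5],
[[0.0012, 0.0003, 0.0], [0, 0, 0], 5]]
rot err [-0.00158729 -0.0084743   0.00215048]
```

Backward motion is now blocked too, at about 176° with 10 N, and forward it stops at about 188°. So the bolt has dropped and the dial is captive with about 10° of play. Next I'll centre the knob in that play, let go and rise.

>>> step_arm(motion=[[[0.0014,0,0],[-0.001,-0.008,0.002],5],[[0.0012,0,0],[0,0,0],5],[[0,0,0],[0,0,0],25],[[0,0,0],[0,0,0],40],[[0,0,-0.025],[0,0,0],50],[[0,0,-0.025],[0,0,0],60],[[0,0,-0.01],[0,0,0],60]])

```text
time: 28.25
ee_pos: [0.5535, -0.0534, 0.2169]
tcp_rot: [0.741, 0.672, -0.002, -0.003]
ft_force: [-0.8, 0.4, -0.2]
grip_width: 0.601
```

Run:
```python
from h import *
plan(DC,[],r=.0284)
s,_=tip(); print(s['ee_pos'],s['joint_positions'],s['grip_width'])
```

```text
th 180.75 r 30.77 F [-0.8  0.4 -0.2] t 28.25
end 180.75469663372334
[]
rot err [-0.0070999  -0.00050641 -0.00014793]
[ 0.55352145 -0.05340535  0.21689795] [-2.42472000e-01  3.32140978e-01 -3.29338792e-02  1.21282003e+00
 -5.24845737e-04 -1.44932837e-01] 0.601458955105777
```

>>> step_arm(motion=[[[0,-0.035,0],[-0.007,0,0],60],[[0,-0.03,0],[0,0,0],60],[[0,0,0],[0,0,0.175],60],[[0,0,0],[0,0,0.175],60],[[0,0,0],[0,0,0.175],60],[[0,0,0],[0,0,0.175],60],[[0,0,0],[0,0,0.175],60],[[0,0,0],[0,0,0.175],60],[[0,0,0],[0,0,0.175],60],[[0,0,0],[0,0,0.175],60],[[0,0,0],[0,0,0.17],60]])

```text
time: 29.62
ee_pos: [0.4833, -0.0468, 0.2118]
tcp_rot: [0.997, -0.074, -0.004, -0.001]
ft_force: [0.0, -0.1, 1.0]
grip_width: 0.599
```

Run:
```python
from h import *
print(*todelta([.4886,-.0475,.1555],YAW-np.pi/2))
s,_=tip(); print(s['time'],s['ee_pos'],s['joint_positions'],s['grip_width'])
snap('wrist','w12')
```

```text
[ 5.80592934e-03 -9.50742370e-05  5.62561913e-02] [-0.00093315  0.00871715 -0.05064501]
29.625 [ 0.48332399 -0.04684986  0.21180469] [-2.64466909e-01  2.16852082e-01 -2.12754349e-01  1.14995051e+00
 -3.07734427e-04  1.45436547e+00] 0.5991119251756981
```

View pics/w12.png

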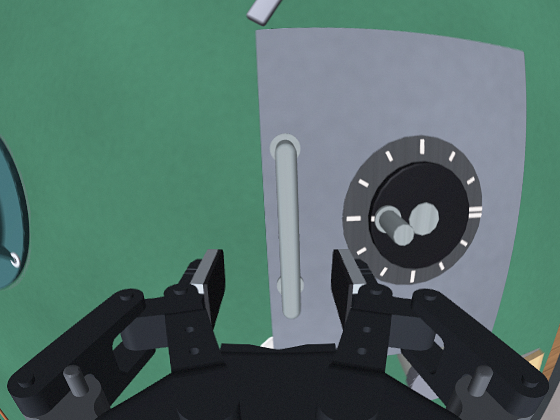

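The wrist view shows the bar running from (285,145) to (292,318) between the open fingers, about 6 mm to the +x side. I'll correct for that, descend and close.

>>> step_arm(motion=[[[0.006,0,0],[0,0.009,-0.05],60],[[0,0,0.025],[0,0,0],60],[[0,0,0.02],[0,0,0],60],[[0,0,0.01],[0,0,0],60],[[0,0,0],[0,0,0],45],[[0,0,0],[0,0,0],35]])

```text
time: 30.42
ee_pos: [0.4906, -0.0482, 0.1551]
tcp_rot: [0.999, -0.04, 0.001, -0.0]
ft_force: [-0.4, 0.2, 1.0]
grip_width: 0.349
```

Run:
```python
from h import *
print(*todelta([.4886,-.0475,.1555],YAW-np.pi/2))
s,_=tip(); print(s['time'],s['ee_pos'],s['ft_force'],s['grip_width'])
snap('wrist','w13')
```

```text
[-0.00208749 -0.00048657 -0.00042463] [-0.00063192 -0.00213806  0.01737737]
30.425 [ 0.49064284 -0.04815167  0.15507955] [-0.41108273  0.24189692  1.0353458 ] 0.34936382739114086
```

View pics/w13.png

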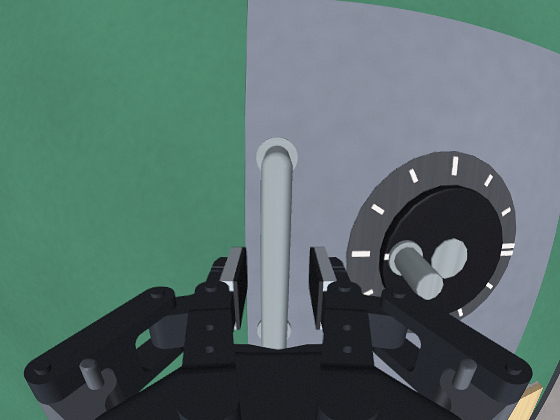

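>>> step_arm(motion=[[[-0.0005,0,0],[0,0,0.017],20],[[0,0,0],[0,0,0],10],[[0,0,0],[0,0,0],3],[[0,0,0],[0,0,0],3]], squeeze=60)

```text
time: 30.98
ee_pos: [0.4892, -0.0481, 0.1558]
tcp_rot: [0.999, -0.049, 0.001, -0.0]
ft_force: [1.1, -0.1, -4.2]
grip_width: 0.115
```

```bash
cat >> h.py <<'E'
def lidplan(phis,H=None,z0=None):
    s,r=tip(); p=s['ee_pos']
    x=np.array([np.cos(YAW),np.sin(YAW),0])
    # hinge relative to grasp at phi known: pass phi0
    return s,r,p,x
E
python3 - <<'E'
from h import *
s,r=tip(); print(s['time'],s['ee_pos'],s['ft_force'],s['grip_width'])
a0=np.arctan2(72,196);R0=np.hypot(72,196)/1000
x=np.array([np.cos(YAW),np.sin(YAW),0]);ph=0
prev=np.array([-np.cos(a0),np.sin(a0)])*R0
for ph in np.arange(.06,.9,.06):
    q=np.array([-np.cos(a0+ph),np.sin(a0+ph)])*R0; d=q-prev; prev=q
    print(round(ph,2),r.inv().apply(d[0]*x+np.array([0,0,d[1]])).round(4))
E
```

```text
30.975 [ 0.48921859 -0.04806313  0.15580581] [ 1.10024168 -0.05705341 -4.15474026] 0.11462143153473436
0.06 [ 0.0047 -0.     -0.0116]
0.12 [ 0.0054 -0.     -0.0113]
0.18 [ 0.006 -0.    -0.011]
0.24 [ 0.0067 -0.     -0.0106]
0.3 [ 0.0073 -0.     -0.0102]
0.36 [ 0.0079 -0.     -0.0097]
0.42 [ 0.0085 -0.     -0.0092]
0.48 [ 0.009  -0.     -0.0087]
0.54 [ 0.0095 -0.     -0.0081]
0.6 [ 0.01   -0.     -0.0076]
0.66 [ 0.0104 -0.     -0.0069]
0.72 [ 0.0108 -0.     -0.0063]
0.78 [ 0.0112 -0.     -0.0056]
0.84 [ 0.0115 -0.     -0.005 ]
0.9 [ 0.0118 -0.     -0.0043]
```

Gripped. The bar reads 0.115 open, which fits 12 mm. First a small lift to check the lid is free.

>>> step_arm(motion=[[[0.001,0,-0.003],[0,0,0],3],[[0.0015,0,-0.004],[0,0,0],3],[[0.002,0,-0.005],[0,0,0],3],[[0.002,0,-0.005],[0,0,0],3]])

```text
time: 31.48
ee_pos: [0.4958, -0.0487, 0.1723]
tcp_rot: [0.999, -0.049, -0.001, -0.0]
ft_force: [6.6, -0.4, -18.3]
grip_width: 0.116
```

```bash
cat >> h.py <<'E'
P0=np.array([.48922,-.04806,.1558])
def lid(n,dphi):
    s,r=tip();x=np.array([np.cos(YAW),np.sin(YAW),0])
    a0=np.arctan2(72,196);R0=np.hypot(72,196)/1000
    d=s['ee_pos']-P0; h=np.array([-.196+d@x,.072+d[2]]); ph=np.arctan2(h[1],-h[0])-a0
    print('t',s['time'],'phi',ph,'rad',np.hypot(*h),R0,'F',s['ft_force'].round(1),'m',s['moment'].round(2),'g',s['grip_width'],'lateral',d@np.cross([0,0,1],x))
    prev=h
    for i in range(1,n+1):
        p2=ph+i*dphi
        q=np.array([-np.cos(a0+p2),np.sin(a0+p2)])*R0; d=q-prev; prev=q
        print(round(p2,2),r.inv().apply(d[0]*x+np.array([0,0,d[1]])).round(4))
    print(todelta(s['ee_pos'],YAW-np.pi/2)[1])
E
python3 -c "
from h import *
lid(10,.06)"
```

```text
t 31.475 phi 0.08509369100571457 rad 0.20900538790778186 0.20880613017821098 F [  6.6  -0.4 -18.3] m [-0.19 -0.77  0.03] g 0.11564225053840581 lateral -1.0652575079560353e-05
0.15 [ 0.0058 -0.     -0.0111]
0.21 [ 0.0063 -0.     -0.0108]
0.27 [ 0.0069 -0.     -0.0104]
0.33 [ 0.0075 -0.     -0.01  ]
0.39 [ 0.0081 -0.     -0.0095]
0.45 [ 0.0087 -0.     -0.009 ]
0.51 [ 0.0092 -0.     -0.0085]
0.57 [ 0.0097 -0.     -0.0079]
0.63 [ 0.0102 -0.     -0.0073]
0.69 [ 0.0106 -0.     -0.0067]
[-0.00067356  0.00110018 -0.00127276]
```

The lid is unlocked: it has risen to 0.085 rad at about 18 N. Continuing along the arc.

>>> step_arm(motion=[[[0.0058,0,-0.0111],[0,0,0],3],[[0.0063,0,-0.0108],[0,0,0],3],[[0.0069,0,-0.0104],[0,0,0],3],[[0.0075,0,-0.01],[0,0,0],3],[[0.0081,0,-0.0095],[0,0,0],3],[[0.0087,0,-0.009],[0,0,0],3]])

```text
time: 32.22
ee_pos: [0.5392, -0.053, 0.2357]
tcp_rot: [0.999, -0.049, -0.003, -0.0]
ft_force: [4.6, -2.9, -23.8]
grip_width: 0.114
```

```bash
python3 -c "
from h import *
lid(7,.06)"
```

```text
t 32.225 phi 0.453935167329654 rad 0.21054561831055627 0.20880613017821098 F [  4.6  -2.9 -23.8] m [-0.39 -0.66  0.01] g 0.11439910679973543 lateral -3.4963203932193015e-05
0.51 [ 0.0105 -0.     -0.0072]
0.57 [ 0.0097 -0.     -0.0079]
0.63 [ 0.0102 -0.     -0.0073]
0.69 [ 0.0106 -0.     -0.0067]
0.75 [ 0.011 -0.    -0.006]
0.81 [ 0.0113 -0.     -0.0054]
0.87 [ 0.0116 -0.     -0.0047]
[-0.00061384  0.00665205 -0.00140578]
```

>>> step_arm(motion=[[[0.0105,0,-0.0072],[0,0.006,0],3],[[0.0097,0,-0.0079],[0,0,0],3],[[0.0102,0,-0.0073],[0,0,0],3],[[0.0106,0,-0.0067],[0,0,0],3],[[0.011,0,-0.006],[0,0,0],3],[[0.0113,0,-0.0054],[0,0,0],3],[[0.006,0,-0.0023],[0,0,0],3]])

```text
time: 33.1
ee_pos: [0.6025, -0.0592, 0.2802]
tcp_rot: [0.999, -0.05, -0.01, -0.0]
ft_force: [-8.3, -1.3, -3.3]
grip_width: 0.117
```

```bash
python3 -c "
from h import *
lid(1,.03)
snap('side','s2');c=snap('wrist','w14')"
```

```text
t 33.1 phi 0.8223368441967023 rad 0.21286524988336494 0.20880613017821098 F [-8.3 -1.3 -3.3] m [-0.16  1.63 -0.01] g 0.11741110370814731 lateral -0.00011321593734288718
0.85 [ 0.0074 -0.      0.0013]
[ 0.00081709  0.02084313 -0.00186449]
```

View pics/s2.png

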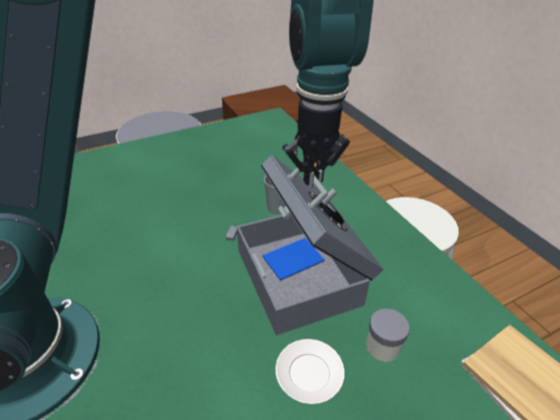

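View pics/w14.png

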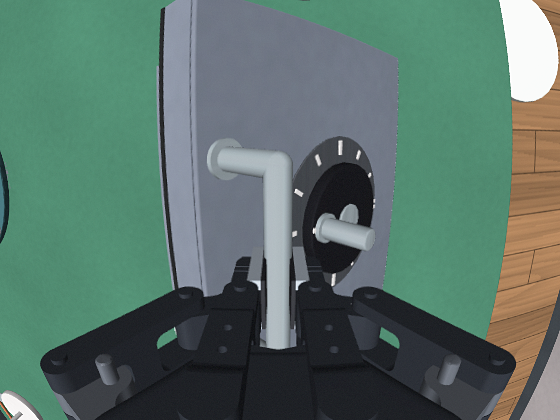

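The lid is at about 0.81 rad. I'll open just enough to clear the bar, let any residual load relax, then withdraw upward.

>>> step_arm(motion=[[[0,0,0],[0,0,0],15],[[0,0,0],[0,0,0],25],[[0,0,-0.002],[0,0,0],27]])

```text
time: 33.58
ee_pos: [0.604, -0.0592, 0.2853]
tcp_rot: [0.999, -0.05, -0.007, 0.0]
ft_force: [0.1, 0.0, 0.1]
grip_width: 0.27
```

```bash
python3 -c "
from h import *
lid(1,.03)
c=snap('wrist','w15')"
```

```text
t 33.575 phi 0.837967938191627 rad 0.21709386237801395 0.20880613017821098 F [0.1 0.  0.1] m [ 0.02  0.02 -0.02] g 0.27034285528894847 lateral 3.511769426477879e-05
0.87 [ 0.009  -0.      0.0053]
[ 0.00091179  0.0144012  -0.00170536]
```

View pics/w15.png

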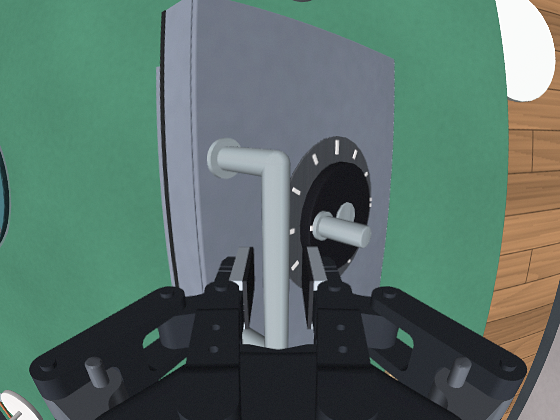

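The bar is free between the pads and the wrist force is zero. Withdrawing straight up.

>>> step_arm(motion=[[[0,0,-0.01],[0,0,0],27],[[0,0,-0.02],[0,0,0],27],[[0,0,-0.03],[0,0,0],27],[[0,0,-0.04],[0,0,0],27],[[-0.02,0,-0.04],[0,0,0],27],[[-0.05,0,-0.02],[0,0,0],27],[[-0.05,0,0],[0,0,0],27],[[-0.05,0,0],[0,0,0],27],[[0,0,0],[0,0,0],27],[[0,0,0],[0,0,0],27]])

```text
time: 34.88
ee_pos: [0.432, -0.0418, 0.4592]
tcp_rot: [0.999, -0.05, -0.003, 0.001]
ft_force: [0.6, -0.5, -0.4]
grip_width: 0.265
```

Run:
```python
from h import *
s,_=tip();print(s['time'],s['ee_pos'],s['ft_force'],s['qvel'])
c=snap('side','s3');Q=cloud(c)
c2=snap('top','t3')
# lid slope: points on the lid exterior in safe frame (side view)
x=np.array([np.cos(YAW),np.sin(YAW)]);y=np.array([-x[1],x[0]])
ctr=np.array([.580,-.0545])
P=cloud(c2)
d=P[...,:2]-ctr;a=d@x;b=d@y;z=P[...,2]
for name,PP in (('top',P),('side',Q)):
    d=PP[...,:2]-ctr;a=d@x;b=d@y;z=PP[...,2]
    m=(abs(b)<.125)&(a>-.06)&(a<.13)&(z>.11)&(z<.4)
    pts=np.c_[a[m],z[m]]
    print(name,len(pts),'bounds',pts.min(0),pts.max(0))
    # robust line
    best=None;rng=np.random.default_rng(0)
    for _ in range(500):
        i,j=rng.choice(len(pts),2,False);v=pts[j]-pts[i];L=np.hypot(*v)
        if L<.04: continue
        n=np.array([-v[1],v[0]])/L;k=abs((pts-pts[i])@n)<.002
        if best is None or k.sum()>best[0]: best=(k.sum(),k)
    q=pts[best[1]];u=np.linalg.svd(q-q.mean(0))[2][0];print(best[0],'phi',np.arctan2(abs(u[1]),abs(u[0])))
```

```text
34.875 [ 0.4319653  -0.04177769  0.45919449] [ 0.64476119 -0.5450713  -0.41760423] [-0.00062578 -0.0254047  -0.00632412  0.01025578  0.00081644 -0.00440905]
top 9554 bounds [-0.04445417  0.11013449] [0.12997875 0.28762321]
5898 phi 0.8165210642094352
side 3884 bounds [-0.04539699  0.11039276] [0.12986666 0.28555419]
1521 phi 0.8137135044914162
```

View pics/s3.png

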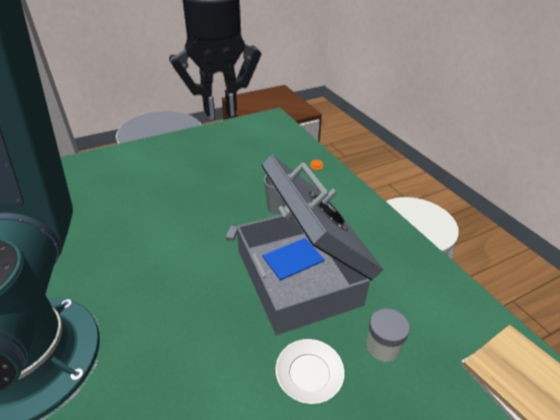

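View pics/t3.png

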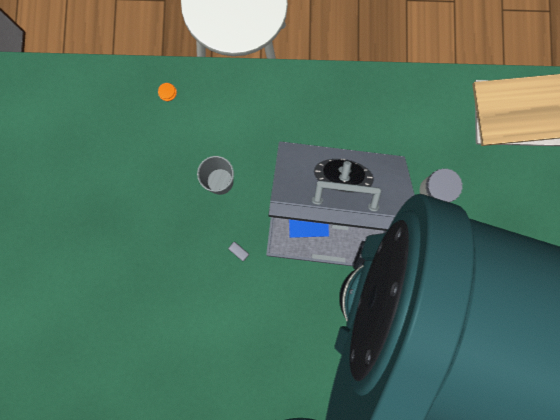

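Both cameras put the lid at about 0.815 rad. The gripper is well clear, and the cup (216,175), eraser (238,252), tin (445,186) and saucer (side view) are where they started. Handing in.

```bash
python3 -c "
from h import *
print(manip.finish_job()); s=manip.read_state(); print(s['time'],s['ft_force'])"
```

```text
the job is handed in; nothing more can be done
None
the job is handed in; nothing more can be done
```

The safe is unlocked. The lid is up at about 0.81 rad (46°), held by its own hinge, and I handed the job in at about 35 s of the 72 s allowed.

- **Dial numbers:** I turned clockwise to the third 4 o'clock and stopped at 118° (nominal 120°). Then I went anticlockwise to the second 11 o'clock and stopped at about 326–327° (nominal 330°). Both are inside the 7° tolerance, going by the arm position and the wrist camera.
- **Bolt:** Turning slowly clockwise, the dial went solid at about 188°, just past 6 o'clock, with about 10 N at the knob.
- **Unexpected play:** The dial was not held tight at first. It moved back freely for about 10° before going solid at 176°, so the bolt leaves it that much play. To establish this I pressed forward again and backed up by small amounts, never above about 10 N.
- **Lid:** I gripped the bar and raised the lid along its arc at up to about 24 N, then let go and moved well clear. The top and side cameras measured 0.817 and 0.814 rad afterwards.
- **Bystanders:** In the last pictures the cup, eraser, saucer and tin look unmoved. I compared them by eye, not by measurement, and the saucer only in the side view because the arm hid it from above.
- **Not checked:** I did not measure the lid's speed, and the final readout after hand-in returned no data.

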